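Clear the bangles and hang the pattern plates

TASK

First take every finished bangle off the screws of the sloping board and lay them all in the shallow square tray (they may lie on one another). Then hang every pattern plate that lies on the bench on a screw of its own on that board: pass the screw head through the wide part of the keyhole and pull the plate fully down so that it locks. Leave the bench block and the glass jar where they are.

Things in the scene. Friction and masses are not known exactly. Their poses are not given: they have to be found in the camera images.
- board: Fixed sloping plywood board, 300 mm wide, 190 mm long up its slope. Origin on the bench, under the face's lower (near) edge, mid-width; x level away from the robot, y left, z up. The face's lower edge is 22 mm above the bench; the face rises towards +x at 25 deg: up-slope is (cos25,0,sin25), outward normal (-sin25,0,cos25) in this frame. Three screws in a row, 100 mm apart, 125 mm up the slope.
- screw0 (a point): The right brass screw of the board (as seen from the robot): the point where its axis meets the face. The screw stands square to the face: shank 8 mm in diameter, 13 mm from the face to the underside of the head; head 18 mm in diameter, 5 mm thick (its top 18 mm from the face).
- screw1 (a point): The middle brass screw of the board (as seen from the robot): the point where its axis meets the face. The screw stands square to the face: shank 8 mm in diameter, 13 mm from the face to the underside of the head; head 18 mm in diameter, 5 mm thick (its top 18 mm from the face).
- screw2 (a point): The left brass screw of the board (as seen from the robot): the point where its axis meets the face. The screw stands square to the face: shank 8 mm in diameter, 13 mm from the face to the underside of the head; head 18 mm in diameter, 5 mm thick (its top 18 mm from the face).
- plate0: Steel pattern plate 110 x 64 x 6 mm, about 0.3 kg, lying loose on the bench, grip up (may be absent). All plates are alike; any plate suits any screw. Origin: centre of the underside; x along the length to the keyhole end, z out of the grip side. Grip: wooden bar 38 mm long (x), 16 mm wide (y), middle at x = -29 mm, top 37.5 mm above the underside. Hung, +x points up the slope.
- plate0_hole (a point): Centre of the wide, eight-sided part of that plate's keyhole (26 mm across), on the underside at x = +12 mm. A slot 11 mm wide runs from it towards +x and ends at x = 41 mm.
- plate0_lock (a point): Point on that plate's slot axis, on the underside at x = +36 mm (24 mm from the hole's centre): where the screw's axis lies once the plate is pulled fully down.
- plate1: Steel pattern plate 110 x 64 x 6 mm, about 0.3 kg, lying loose on the bench, grip up (may be absent). All plates are alike; any plate suits any screw. Origin: centre of the underside; x along the length to the keyhole end, z out of the grip side. Grip: wooden bar 38 mm long (x), 16 mm wide (y), middle at x = -29 mm, top 37.5 mm above the underside. Hung, +x points up the slope.
- plate1_hole (a point): Centre of the wide, eight-sided part of that plate's keyhole (26 mm across), on the underside at x = +12 mm. A slot 11 mm wide runs from it towards +x and ends at x = 41 mm.
- plate1_lock (a point): Point on that plate's slot axis, on the underside at x = +36 mm (24 mm from the hole's centre): where the screw's axis lies once the plate is pulled fully down.
- plate2: Steel pattern plate 110 x 64 x 6 mm, about 0.3 kg, lying loose on the bench, grip up (may be absent). All plates are alike; any plate suits any screw. Origin: centre of the underside; x along the length to the keyhole end, z out of the grip side. Grip: wooden bar 38 mm long (x), 16 mm wide (y), middle at x = -29 mm, top 37.5 mm above the underside. Hung, +x points up the slope.
- plate2_hole (a point): Centre of the wide, eight-sided part of that plate's keyhole (26 mm across), on the underside at x = +12 mm. A slot 11 mm wide runs from it towards +x and ends at x = 41 mm.
- plate2_lock (a point): Point on that plate's slot axis, on the underside at x = +36 mm (24 mm from the hole's centre): where the screw's axis lies once the plate is pulled fully down.
- bangle0: Plain metal bangle (ring), outside diameter 80 mm, inside 64 mm, 10 mm high, 0.12 kg (may be absent). Origin on its axis at the underside, z along the axis. At the start it hangs on a screw, flat against the board, inner rim on the shank and behind the head: move it up the slope 10 to 30 mm, then off over the head.
- bangle1: Plain metal bangle (ring), outside diameter 80 mm, inside 64 mm, 10 mm high, 0.12 kg (may be absent). Origin on its axis at the underside, z along the axis. At the start it hangs on a screw, flat against the board, inner rim on the shank and behind the head: move it up the slope 10 to 30 mm, then off over the head.
- bangle2: Plain metal bangle (ring), outside diameter 80 mm, inside 64 mm, 10 mm high, 0.12 kg (may be absent). Origin on its axis at the underside, z along the axis. At the start it hangs on a screw, flat against the board, inner rim on the shank and behind the head: move it up the slope 10 to 30 mm, then off over the head.
- tray: Shallow square wooden tray with grey felt floor, 140 x 140 mm outside, walls 5 mm thick and 12 mm high, floor 5 mm thick. Fixed. Origin: centre of the underside; sides along x and y. It holds the bangles one upon another.
- bench_block: Bystander: steel bench block on a rubber base, 90 x 90 mm, 42 mm high, origin at the centre of its underside. To be left alone.
- jar: Bystander: amber glass jar, 64 mm in diameter, 75 mm high, origin at the centre of its underside. To be left alone.
Not all that is in view belongs to the job. Leave any purple look-alike of the bangle1 alone. Leave any orange look-alike of the bangle0 alone.

How it is judged:
On the way, in this order (a step that is already met when the one before it is completed fails the run):
1. every bangle lies in the tray (horizontal distance between each of bangle0, bangle1, bangle2 and tray below 0.04 m and z of each of bangle0, bangle1, bangle2 in the frame of tray below 0.045 m and linear speed of each of bangle0, bangle1, bangle2 below 0.03 m/s), for 0.2 s.
2. every plate hangs locked on a screw ((distance between plate0_lock and screw0 below 0.008 m or distance between plate0_lock and screw1 below 0.008 m or distance between plate0_lock and screw2 below 0.008 m) and (distance between plate1_lock and screw0 below 0.008 m or distance between plate1_lock and screw1 below 0.008 m or distance between plate1_lock and screw2 below 0.008 m) and (distance between plate2_lock and screw0 below 0.008 m or distance between plate2_lock and screw1 below 0.008 m or distance between plate2_lock and screw2 below 0.008 m)), for 0.2 s.
At the end, for the whole second after the job is handed in: Every bangle lies in the tray (its centre within 40 mm of the tray's centre, underside less than 45 mm above the tray's underside) and every plate hangs on a screw of the board with its lock point within 8 mm of where that screw's axis meets the face; all at rest and released (all of step 1 and all of step 2 and linear speed of each of plate0, plate1, plate2 below 0.03 m/s); the robot touches nothing.
It fails at once if the bench block or the jar is moved more than 40 mm (distance of any of bench_block, jar from where it was at the start of the episode above 0.04 m).
Of plate0, plate1, plate2 only 2 to 3 are there at a start; the rules pass over those that are not, and their reading is None.
Of bangle0, bangle1, bangle2 only 2 to 3 are there at a start; the rules pass over those that are not, and their reading is None.
At some moment in a run one of plate0, plate1, plate2 may be knocked a few centimetres aside while the robot is not near it.
Once in a run the grip may slacken for a moment while it holds something.
It also fails if it takes over 210 s, if anything falls off the work surface, if the arm or the gripper's body presses on something with over 40 N, if the wrist force passes 120 N, or if a joint passes its speed limit or range.

ROBOT

A 7-joint arm with a two-finger parallel gripper is mounted at the origin on the work surface. World frame = base frame: x ahead of the robot, y to its left, z up, the work surface at z = 0. Lengths are in m, angles in rad, forces in N, time in s.
With the tool pointing down it reaches from about 0.425 to 0.925 m from the base axis. Payload 6.8 kg.
Tool frame: the origin (TCP) lies between the finger pads; the fingertips stand 11 mm ahead of it and the grasp point (between the pads) lies 8 mm behind it; z points along the fingers, y is the line along which they close (so a half turn about z gives the same grasp; the last joint's range is limited). The gripper opens to 85 mm and grips with 20 to 120 N. Pads are 22 mm wide; open, the fingers measure 114 mm over their backs; the gripper's body (76 mm by 85 mm) begins 54 mm behind the grasp point. The pads swing forward as they close: fully open they stand 13 mm farther back than shut.
Start: joints at [-1.322, 0.477, 0.022, 1.555, -0.011, 1.109, -0.083], TCP at [0.236, 0.633, 0.242] pointing down, gripper open.
Joint ranges: [-2.96, 2.96], [-0.34, 2.1], [-1.41, 1.46], [0.24, 2.44], [-1.37, 4.51], [0.17, 1.92], [-2.96, 2.96]. Speed limits (rad/s): [2.39, 2.39, 3.14, 3.14, 3.14, 3.14, 3.14].

INTERFACE

Orientations are given as a rotation vector (axis times angle).
In Python, from bench import r gives the robot as it stands.
- The arm moves only by the tool send_rows, never from a script. Its argument "deltas" is a list of rows, each an object of numbers: "dx", "dy", "dz": the shift along the world's x, y, z in mm; "rx", "ry", "rz": the turn, a rotation vector about the world's x, y, z in degrees. A call has 1 to 5 rows; each row is the pose to reach, as a shift and turn from the pose commanded when the call began; what a row does not reach only later rows make up. A row lasts 1/12 s, in which the tool goes at most 41.7 mm and 7.16 degrees, less where a joint would pass 70% of its speed; a pose out of reach is approached as far as the arm can. A call with a gripper value outside its range is refused whole. "jaw" is the finger opening in mm, from 0 to 85.4, set as the call begins (left out, the last holds). The fingers move at their own pace and stop on an object; "newtons" is the grip in N (left out, the last holds). Time passes only in rows, so rows that repeat a pose let the fingers close. It gives the time, the measured TCP pose, the force, the opening and the grip force at its end, in the units of the state.
- r.get_obs(): the state, without advancing time (a new reading comes with each control period).
- r.grab_frame(name): name is "side" or "top"; returns a dict with "frame" (384x512x3 uint8, blue, green, red), "z_map" (384x512 float32, m along the optical axis (not along the pixel's ray), 0 where there is no reading), "vertical_fov" (degrees; the focal length in pixels is half the picture's height over the tangent of half this angle, whatever the lens; pixels are square), "cx", "cy" (the principal point, pixels), "distortion" ([k1, k2, p1, p2, k3] as OpenCV has them; the pictures are not rectified), "xyz" and "orientation" of the camera in the world. Camera axes: x right, y down, z forward; pixel columns grow to the right and rows downward; lengths in m; the calibration is good to about 2 mm. A picture is of the moment at which its call begins.
- r.hand_in(): hands the job in; it is judged then, once.
The state is a dict: "clock": time; "joints": joint angles; "qvel": joint speeds; "tau": joint torques, N m; "tcp_pos": TCP position; "orientation": TCP orientation; "contact_force": force on the tool from outside, world axes, zero at the start; "moment": the same for the moment, N m; "grip_width": finger opening in m; "gripper_force": force on a finger pad.
Only numpy, scipy, OpenCV 4.12 (cv2) and the standard library are available. Lean on these libraries where they do the work, as an engineer would, in place of code of your own. Each camera call takes 0.05 s, during which the arm holds its last target. There are 200 camera calls.

## Working session

There is one attempt and no reset: what is moved stays moved. The work goes in short steps, Python scripts to look and compute and a tool call to move; the robot and the scene stay as the last step left them, time stands still between calls to the robot, and variables do not carry over. Pictures are saved under pics/ and viewed, at most 14 in all, crops included, and the job is handed in when it is done.

Besides the shell and the picture viewer there is one more tool, called as name([rows], argument=value, ...), one row to a line, values as JSON. send_rows: Moves the arm, as the interface text tells. Its arguments: {"type":"object","properties":{"deltas":{"type":"array","items":{"type":"object","properties":{"dx":{"type":"number"},"dy":{"type":"number"},"dz":{"type":"number"},"rx":{"type":"number"},"ry":{"type":"number"},"rz":{"type":"number"}}}},"jaw":{"type":"number"},"newtons":{"type":"number"}},"required":["deltas"]}

```bash
mkdir -p pics; ls
cat > h.py <<'E'
import numpy as np, cv2
from scipy.spatial.transform import Rotation as R
from bench import r
def grab(n):
    d=r.grab_frame(n); f=d["frame"]; H=f.shape[0]
    fl=H/2/np.tan(np.radians(d["vertical_fov"])/2)
    d["K"]=np.array([[fl,0,d["cx"]],[0,fl,d["cy"]],[0,0,1]])
    d["D"]=np.array(d["distortion"],float); d["p"]=np.array(d["xyz"]); d["R"]=R.from_rotvec(d["orientation"]).as_matrix()
    return d
def rays(d,uv):
    q=cv2.undistortPoints(np.array(uv,float).reshape(-1,1,2),d["K"],d["D"]).reshape(-1,2)
    return np.c_[q,np.ones(len(q))]@d["R"].T
def onplane(d,uv,p0,n=(0,0,1)):
    v=rays(d,uv); n=np.array(n); return d["p"]+v*(((np.array(p0)-d["p"])@n)/(v@n))[:,None]
def depthpts(d,uv):
    uv=np.array(uv,int).reshape(-1,2); z=d["z_map"][uv[:,1],uv[:,0]]
    return d["p"]+rays(d,uv)*z[:,None]
def proj(d,X):
    Rc=d["R"].T; return cv2.projectPoints(np.array(X,float).reshape(-1,1,3),cv2.Rodrigues(Rc)[0],-Rc@d["p"],d["K"],d["D"])[0].reshape(-1,2)
E
python3 - <<'E'
from h import *
for n in("top","side"):
    d=grab(n); cv2.imwrite(f"pics/{n}0.png",cv2.resize(d["frame"],None,fx=1.5,fy=1.5)); print(n,d["p"],d["R"].round(3).tolist(),d["K"][0,0],d["D"],(d["z_map"]>0).mean())
o=r.get_obs();print(o)
E
```

```text
pics
top [ 0.33073767 -0.00726952  1.50135245] [[0.008, -0.989, 0.146], [-1.0, -0.008, 0.004], [-0.003, -0.146, -0.989]] 437.1917042495376 [-0.16121867  0.          0.          0.          0.        ] 0.9959309895833334
side [ 0.37319506 -0.71852506  0.73787342] [[0.979, -0.134, 0.154], [-0.204, -0.661, 0.722], [0.005, -0.738, -0.675]] 350.19704018808557 [0.01235817 0.         0.         0.         0.        ] 0.996246337890625
{'clock': 0.1, 'joints': array([-1.32207759,  0.47772411,  0.02234799,  1.556347  , -0.01151261,
        1.1093232 , -0.08312226]), 'qvel': array([ 2.21806246e-05, -1.02541716e-03,  8.66397062e-04, -2.43584572e-03,
       -3.23188817e-04, -5.30797309e-04,  8.50950786e-04]), 'tau': array([ 4.80610208e-03, -5.97766149e+01,  1.61419563e+00, -2.81958801e+01,
        1.28832803e-02,  5.08504047e-03,  2.82398804e-05]), 'tcp_pos': array([0.23560124, 0.63199104, 0.24142092]), 'orientation': array([-5.57507301e-01, -3.09154040e+00,  2.61255177e-03]), 'contact_force': array([ 0.40724591,  0.41058845, -0.41760147]), 'moment': array([ 0.0159374 , -0.00500357, -0.00650063]), 'gripper_force': 0.0, 'grip_width': 0.08505742349924042}
```

View pics/top0.png

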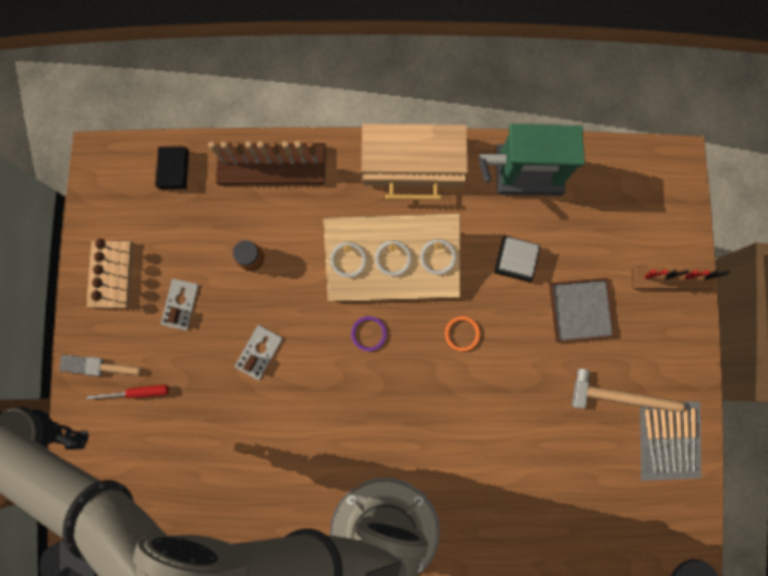

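View pics/side0.png

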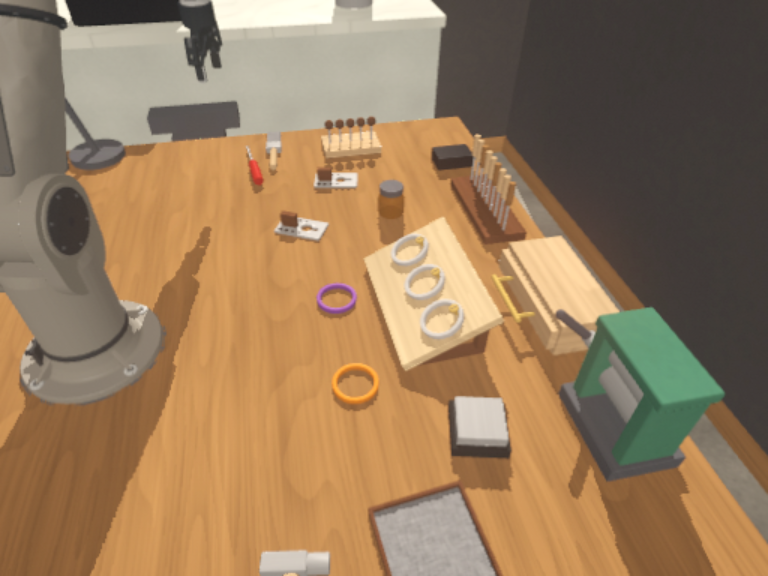

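```bash
cat > m.py <<'E'
from h import *
def biggest(m):
    n,l,s,c=cv2.connectedComponentsWithStats(m.astype(np.uint8)); k=1+np.argmax(s[1:,4]); return (l==k).astype(np.uint8)
def hull(m): return cv2.convexHull(cv2.findContours(m,0,2)[0][0] if 0 else np.vstack(cv2.findContours(m,0,2)[0]))
def quad(m):
    h=hull(m); return cv2.approxPolyN(h,4).reshape(-1,2)
rois={"top":dict(board=(212,140,312,204),tray=(362,180,414,232),p0=(104,180,136,224),p1=(152,212,192,258)),
"side":dict(board=(240,144,336,246),tray=(244,320,336,384),p0=(206,112,242,128),p1=(180,138,222,162))}
V={n:grab(n) for n in("top","side")}
def crop(d,b):
    m=np.zeros(d["frame"].shape[:2],bool); m[b[1]:b[3],b[0]:b[2]]=1; return m
if __name__=="__main__":
  for n,d in V.items():
    hsv=cv2.cvtColor(d["frame"],cv2.COLOR_BGR2HSV).astype(int); print(n)
    for k,b in rois[n].items():
        m=crop(d,b); 
        if k=="board":
            w=m&(hsv[...,2]>150)&(hsv[...,1]>50)&(hsv[...,1]<150)&(hsv[...,0]<32); w=biggest(w)
            e=cv2.erode(w,np.ones((5,5))); ys,xs=np.nonzero(e); P=depthpts(d,np.c_[xs,ys]); c=P.mean(0)
            for _ in range(3):
                nn=np.linalg.svd(P-P.mean(0),full_matrices=False)[2][2]; nn*=np.sign(nn[2]); res=(P-P.mean(0))@nn; P=P[abs(res)<.003]
            c=P.mean(0); q=quad(w); Q=onplane(d,q,c,nn)
            print("board n",nn,"tilt",np.degrees(np.arccos(nn[2])),"yaw",np.degrees(np.arctan2(-nn[1],-nn[0])),res.std()); print(q.tolist(),Q.round(4).tolist())
            wh=m&(hsv[...,1]<45)&(hsv[...,2]>120); 
            N,l,s,ct=cv2.connectedComponentsWithStats(wh.astype(np.uint8))
            for i in range(1,N):
                if s[i,4]>60:
                    h=hull((l==i).astype(np.uint8)); (ex,ey),ax,an=cv2.fitEllipse(h)
                    print("ring",s[i],(ex,ey),ax,onplane(d,[(ex,ey)],c+.01*nn,nn).round(4))
        else:
            Pt=None
            print(k,"hsv med",np.median(hsv[m],0))
            cy,cx=(b[1]+b[3])//2,(b[0]+b[2])//2
            if k=="tray":
                w=biggest(m&(hsv[...,1]<60)); ys,xs=np.nonzero(cv2.erode(w,np.ones((3,3)))); print("z",np.median(depthpts(d,np.c_[xs,ys])[:,2]))
                q=quad(w);Q=onplane(d,q,(0,0,.005)); print(q.tolist(),Q.round(4).tolist(),Q.mean(0))
            else:
                w=biggest(m&(hsv[...,1]<60)&(hsv[...,2]>110)); ys,xs=np.nonzero(w); print("z",np.median(depthpts(d,np.c_[xs,ys])[:,2]))
                P=onplane(d,hull(w).reshape(-1,2),(0,0,.006)); (c0,sz,an)=cv2.minAreaRect((P[:,:2]*1000).astype(np.float32)); print("rect",c0,sz,an)
                br=m&(hsv[...,1]>90)&(hsv[...,2]<110)&(cv2.dilate(cv2.fillPoly(w*0,[hull(w)],1),np.ones((3,3)))>0)
                ys,xs=np.nonzero(br); PP=depthpts(d,np.c_[xs,ys]); print("grip",len(xs),onplane(d,[(xs.mean(),ys.mean())],(0,0,.0375)),PP[:,2].max() if len(xs) else 0)
  top=V["top"]
  for n,d in V.items(): cv2.imwrite(f"pics/{n}z.png",cv2.resize(d["frame"][ (170 if n=="top" else 100):(270 if n=="top" else 250),(90 if n=="top" else 170):(330 if n=="top" else 350)],None,fx=3.3,fy=3.3,interpolation=cv2.INTER_CUBIC))
E
python3 m.py
```

```text
topTraceback (most recent call last):
  File "m.py", line 21, in <module>
    nn=np.linalg.svd(P-P.mean(0),full_matrices=False)[2][2]; nn*=np.sign(nn[2]); res=(P-P.mean(0))@nn; P=P[abs(res)<.003]
       ~~~~~~~~~~~~~~~~~~~~~~~~~~~~~~~~~~~~~~~~~~~~~~~~~^^^
IndexError: index 2 is out of bounds for axis 0 with size 1
```

```bash
python3 - <<'E'
from m import *
for n,d in V.items():
    hsv=cv2.cvtColor(d["frame"],cv2.COLOR_BGR2HSV)
    for u,v in ([(220,150),(290,195),(230,195),(218,174),(233,162),(250,215),(372,200),(118,212),(120,190)] if n=="top" else [(300,190),(270,215),(260,180),(294,220),(285,180),(200,200)]): print(n,(u,v),hsv[v,u],d["frame"][v,u],depthpts(d,[(u,v)]).round(3))
E
sed -i 's/hsv\[...,2\]>150)&(hsv\[...,1\]>50)&(hsv\[...,1\]<150)/hsv[...,2]>150)\&(hsv[...,1]>50)\&(hsv[...,1]<125)/; s/P=P\[abs(res)<.003\]/P=P[abs(res)<3*np.median(abs(res))]/' m.py; python3 m.py
```

```text
top (220, 150) [ 17 109 219] [125 177 219] [[0.679 0.124 0.099]]
top (290, 195) [ 17 108 221] [127 181 221] [[ 0.542 -0.112  0.018]]
top (230, 195) [ 17 110 193] [110 157 193] [[0.539 0.093 0.029]]
top (218, 174) [ 18 107 217] [126 180 217] [[0.605 0.132 0.065]]
top (233, 162) [ 19  37 172] [147 163 172] [[0.641 0.081 0.088]]
top (250, 215) [ 10 130 135] [ 66  90 135] [[0.474 0.025 0.005]]
top (372, 200) [ 19  25 110] [ 99 106 110] [[ 0.529 -0.399  0.007]]
top (118, 212) [13 73 49] [35 41 49] [[0.478 0.482 0.021]]
top (120, 190) [ 19  28 157] [140 151 157] [[0.557 0.483 0.008]]
side (300, 190) [ 18  87 247] [163 213 247] [[ 0.65  -0.047  0.081]]
side (270, 215) [ 18  86 249] [165 216 249] [[ 0.557 -0.084  0.038]]
side (260, 180) [ 18  89 242] [158 209 242] [[0.561 0.06  0.042]]
side (294, 220) [ 18  85 255] [170 221 255] [[ 0.609 -0.132  0.058]]
side (285, 180) [ 17  90 203] [131 172 203] [[0.625 0.015 0.069]]
side (200, 200) [ 16 145 210] [ 91 153 210] [[ 0.375  0.055 -0.002]]
top
board n [0.99399057 0.05977732 0.09170289] tilt 84.73841952479057 yaw -176.55844997990292 0.06287522681
[... 1765 characters left out ...]
26 -0.1185  0.0733]]
tray hsv med [ 14.  24. 178.]
z 0.005336462899132477
[[330, 383], [261, 383], [248, 342], [305, 324]] [[0.5731, -0.5073, 0.005], [0.4428, -0.4806, 0.005], [0.4336, -0.3982, 0.005], [0.5628, -0.3848, 0.005]] [ 0.5030911  -0.44271226  0.005     ]
p0 hsv med [ 15. 133. 200.]
z 0.006504068302807919
rect (508.74761962890625, 484.1015319824219) (67.10979461669922, 109.6051025390625) 78.78852081298828
grip 20 [[0.48059017 0.44900806 0.0375    ]] 0.033306811165764505
p1 hsv med [ 15. 142. 202.]
z 0.006378667948349792
rect (400.8750915527344, 290.7455749511719) (69.5489501953125, 110.83228302001953) 61.79026794433594
grip 30 [[0.37764209 0.27061902 0.0375    ]] 0.0329039955683853
```

```bash
cat > plan.py <<'E'
from h import *
a=np.radians(25); psi=np.radians(2.55)
up=np.array([np.cos(a)*np.cos(psi),np.cos(a)*np.sin(psi),np.sin(a)]); lat=np.array([-np.sin(psi),np.cos(psi),0]); nrm=np.cross(up,lat)
S1=np.array([.6378,-.0182,.0755])
S=[S1-.1*lat,S1,S1+.1*lat]
Rb=np.c_[np.cross(up,-nrm),up,-nrm]
def down(yaw): # tool down, y axis at yaw
    y=np.array([np.cos(yaw),np.sin(yaw),0]); z=np.array([0,0,-1.]); return np.c_[np.cross(y,z),y,z]
def to(p,Rt,tag="",P0=None,R0=None):
    o=r.get_obs(); P0=o["tcp_pos"] if P0 is None else P0; R0=R.from_rotvec(o["orientation"]).as_matrix() if R0 is None else R0
    d=(np.array(p)-P0)*1000; rv=np.degrees(R.from_matrix(Rt@R0.T).as_rotvec())
    print(tag,"d",d.round(1),"rv",rv.round(2),"|d|",np.linalg.norm(d).round(),"|rv|",np.linalg.norm(rv).round(1)); return np.array(p),Rt
def ring(k,h,u=0): return S[k]+(-.028-.036+u)*up+h*nrm
E
python3 - <<'E'
from plan import *
from m import V,crop,rois,hull
d=V["top"]; hsv=cv2.cvtColor(d["frame"],cv2.COLOR_BGR2HSV).astype(int)
m=crop(d,rois["top"]["board"])&(hsv[...,1]<60)&(hsv[...,2]>110)
N,l,s,ct=cv2.connectedComponentsWithStats(m.astype(np.uint8))
for i in range(1,N):
    if s[i,4]>60:
        e=cv2.fitEllipse(hull((l==i).astype(np.uint8))); print("top ring",s[i,4],e[1],onplane(d,[e[0]],S1+.01*nrm,nrm).round(4))
for k in range(3): print("exp",(S[k]-.028*up+.01*nrm).round(4))
P,Q=to(ring(2,.09),Rb,"ring2 above")
E
```

```text
top ring 159 (22.925771713256836, 23.511383056640625) [[ 0.612  -0.0138  0.0746]]
top ring 154 (22.663393020629883, 23.391769409179688) [[ 0.616  -0.1134  0.0744]]
top ring 157 (22.727575302124023, 23.656770706176758) [[0.6077 0.0857 0.0747]]
exp [ 0.6127 -0.1194  0.0727]
exp [ 0.6082 -0.0195  0.0727]
exp [0.6038 0.0804 0.0727]
ring2 above d [ 301.6 -555.  -112.2] rv [ 15.58 -21.4  -65.89] |d| 642.0 |rv| 71.0
```

send_rows([
  {"dx":17,"dy":-31,"dz":-4,"rx":0.9,"ry":-1.2,"rz":-3.8},
  {"dx":34,"dy":-62,"dz":-8,"rx":1.8,"ry":-2.4,"rz":-7.6},
  {"dx":51,"dy":-94,"dz":-12,"rx":2.7,"ry":-3.6,"rz":-11.4},
  {"dx":68,"dy":-125,"dz":-16,"rx":3.6,"ry":-4.8,"rz":-15.2},
  {"dx":85,"dy":-156,"dz":-20,"rx":4.5,"ry":-6.1,"rz":-18.8},
], jaw=36)

```text
clock: 0.92
tcp_pos: [0.3216, 0.4748, 0.2223]
orientation: [1.029, 2.868, 0.148]
contact_force: [1.4, -0.4, 0.3]
grip_width: 0.0358
gripper_force: 0.0
```

send_rows([
  {"dx":17,"dy":-31,"dz":-4,"rx":0.9,"ry":-1.2,"rz":-3.8},
  {"dx":34,"dy":-62,"dz":-8,"rx":1.8,"ry":-2.4,"rz":-7.6},
  {"dx":51,"dy":-94,"dz":-12,"rx":2.7,"ry":-3.6,"rz":-11.4},
  {"dx":68,"dy":-125,"dz":-16,"rx":3.6,"ry":-4.8,"rz":-15.2},
  {"dx":85,"dy":-156,"dz":-20,"rx":4.5,"ry":-6.1,"rz":-18.8},
])

```text
clock: 1.33
tcp_pos: [0.4064, 0.3189, 0.2025]
orientation: [1.44, 2.574, 0.283]
contact_force: [-0.2, 0.2, 0.5]
grip_width: 0.0357
gripper_force: 0.0
```

send_rows([
  {"dx":17,"dy":-31,"dz":-4,"rx":0.9,"ry":-1.2,"rz":-3.8},
  {"dx":34,"dy":-62,"dz":-8,"rx":1.8,"ry":-2.4,"rz":-7.6},
  {"dx":51,"dy":-94,"dz":-12,"rx":2.7,"ry":-3.6,"rz":-11.4},
  {"dx":68,"dy":-125,"dz":-16,"rx":3.6,"ry":-4.8,"rz":-15.2},
  {"dx":85,"dy":-156,"dz":-20,"rx":4.5,"ry":-6.1,"rz":-18.8},
])

```text
clock: 1.75
tcp_pos: [0.4915, 0.163, 0.1827]
orientation: [1.79, 2.22, 0.403]
contact_force: [0.7, -0.4, -0.2]
grip_width: 0.0358
gripper_force: 0.0
```

```bash
sed -i 's/^S1=.*/S1=np.array([.6395,-.0155,.0757])/' plan.py; python3 -c "
from plan import *
o=r.get_obs();print(o['joints'].round(2),o['tcp_pos'],o['clock'])
P,Q=to(ring(2,.06),Rb,'above'); to(ring(2,.013),Rb,'down',P,Q)
for k in range(3): print('nrm,up,lat',nrm.round(3),up.round(3),lat.round(3)); break
"
```

```text
[-0.95  0.14  0.47  2.28  0.19  0.38 -0.45] [0.49146673 0.16297377 0.18267067] 1.75
above d [ 60.3 -82.3 -79.6] rv [ 2.02 -2.89 -9.33] |d| 129.0 |rv| 10.0
down d [ 19.8   0.9 -42.6] rv [0. 0. 0.] |d| 47.0 |rv| 0.0
nrm,up,lat [-0.422 -0.019  0.906] [0.905 0.04  0.423] [-0.044  0.999  0.   ]
```

send_rows([
  {"dx":15,"dy":-21,"dz":-15,"rx":0.5,"ry":-0.7,"rz":-2.3},
  {"dx":30,"dy":-41,"dz":-35,"rx":1.0,"ry":-1.4,"rz":-4.7},
  {"dx":45,"dy":-62,"dz":-57,"rx":1.5,"ry":-2.2,"rz":-7.0},
  {"dx":60.3,"dy":-82.3,"dz":-79.6,"rx":2.0,"ry":-2.9,"rz":-9.3},
  {"dx":60.3,"dy":-82.3,"dz":-79.6,"rx":2.0,"ry":-2.9,"rz":-9.3},
])

```text
clock: 2.17
tcp_pos: [0.5402, 0.0871, 0.1102]
orientation: [1.922, 2.058, 0.409]
contact_force: [-0.3, 0.1, 0.7]
grip_width: 0.0357
gripper_force: 0.0
```

```bash
python3 -c "
from plan import *
o=r.get_obs();print(o['joints'].round(2),o['tcp_pos'],o['clock'])
to(ring(2,.013),Rb,'down')
d=grab('side'); cv2.imwrite('pics/a.png',cv2.resize(d['frame'][80:260,180:360],None,fx=3,fy=3,interpolation=cv2.INTER_CUBIC))
"
```

```text
[-0.5   0.32  0.18  2.28  0.46  0.17 -0.71] [0.54021453 0.08714741 0.11024842] 2.1667
down d [ 31.4  -5.6 -49.8] rv [ 1.28 -1.31 -1.12] |d| 59.0 |rv| 2.1
```

View pics/a.png

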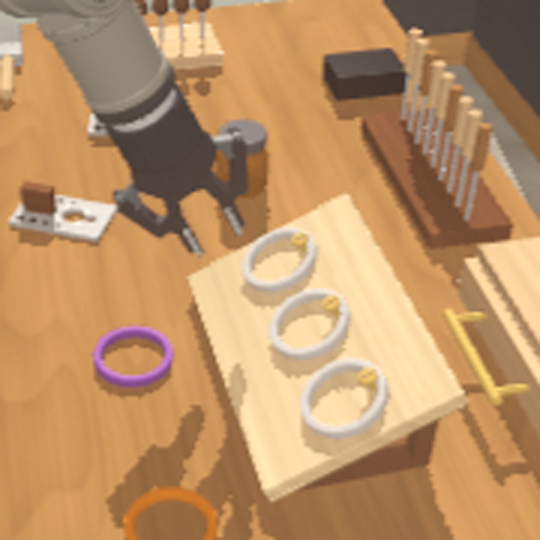

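```bash
cat > kin.py <<'E'
from plan import *
from scipy.optimize import least_squares
import itertools,json,os
def fk(q,pr,s):
    ph,d1,d3,a3,d5,a5,a6,d7,th=pr; s1,s3,s5,s7=s
    Z=lambda t:R.from_euler('z',t).as_matrix(); Y=lambda t:R.from_euler('y',t).as_matrix(); v=lambda x,z:np.array([x,0,z])
    M=Z(s1*q[0]+ph); p=np.array([0,0,d1]); M=M@Y(q[1])@Z(s3*q[2]); p=p+M@v(a3,d3); M=M@Y(q[3])
    p=p+M@v(-a3,0); M=M@Z(s5*q[4]); p=p+M@v(a5,d5); M=M@Y(q[5]); p=p+M@v(a6,0); M=M@Z(s7*q[6]+th); return p+M@v(0,d7),M
D=[([-1.32207759,.47772411,.02234799,1.556347,-.01151261,1.1093232,-.08312226],[.23560124,.63199104,.24142092],[-.557507301,-3.0915404,.00261255]),
([-.95,.14,.47,2.28,.19,.38,-.45],[.4915,.163,.1827],[1.79,2.22,.403])]
if os.path.exists("kd.json"): D+=[tuple(x) for x in json.load(open("kd.json"))]
def log():
    o=r.get_obs(); k=json.load(open("kd.json")) if os.path.exists("kd.json") else []
    k.append([o["joints"].tolist(),o["tcp_pos"].tolist(),o["orientation"].tolist()]); json.dump(k,open("kd.json","w"))
def fit():
    best=None
    for s in itertools.product([1,-1],repeat=4):
        for ph in(0,1.57,3.14,-1.57):
          for th in (0,1.57,3.14,-1.57):
            def f(pr):
                e=[]
                for q,p,o in D:
                    P,M=fk(q,pr,s); e+=list((P-p)*5)+list((R.from_matrix(M@R.from_rotvec(o).as_matrix().T)).as_rotvec())
                return np.array(e+list(1e-3*np.array([pr[3],pr[5],pr[6]])))
            z=least_squares(f,[ph,.35,.35,0,.35,0,0,.3,th],max_nfev=40)
            if best is None or z.cost<best[0]: best=(z.cost,s,z.x)
    return best
if __name__=="__main__":
    log(); 
    o=r.get_obs(); D.append((o["joints"],o["tcp_pos"],o["orientation"]))
    b=fit(); print(b); json.dump([b[1],b[2].tolist()],open("kin.json","w"))
E
python3 kin.py
```

```text
(np.float64(0.0013029739808323637), (-1, -1, -1, -1), array([-0.08950646,  0.36293848,  0.5060771 ,  0.00970376,  0.48618357,
        0.01850918, -0.00276934,  0.34137445,  1.48465313]))
```

```bash
cat > ik.py <<'E'
from kin import *
s,pr=json.load(open("kin.json"))
lo=np.array([-2.96,-.34,-1.41,.24,-1.37,.17,-2.96]);hi=np.array([2.96,2.1,1.46,2.44,4.51,1.92,2.96])
def ik(p,Rt,q0,m=.03):
    f=lambda q:np.r_[(lambda P,M:np.r_[(P-p)*10,R.from_matrix(M@Rt.T).as_rotvec()*3])(*fk(q,pr,s)),.003*(q-q0)]
    z=least_squares(f,np.clip(q0,lo+m+1e-3,hi-m-1e-3),bounds=(lo+m,hi-m)); P,M=fk(z.x,pr,s)
    return z.x,np.linalg.norm(P-p)*1000,np.degrees(R.from_matrix(M@Rt.T).magnitude())
def tilt(deg,yaw,sg=1): # tool z tilted deg from down towards heading yaw, tool y = sg*left of heading
    t=np.radians(deg); x=np.array([np.cos(yaw),np.sin(yaw),0]); z=np.sin(t)*x+np.array([0,0,-np.cos(t)]); y=sg*np.array([-np.sin(yaw),np.cos(yaw),0]); return np.c_[np.cross(y,z),y,z]
E
python3 - <<'E'
from ik import *
q=r.get_obs()["joints"]
for sg in(1,-1):
  q0=q.copy(); q0[6]+=sg*1.57
  for k,sd in((2,1),(1,1),(0,-1)):
    for dg in(25,20,15,10):
      for h in(.013,.06):
        p=S[k]-.028*up+sd*.036*lat+h*nrm; x,e,a=ik(p,tilt(dg,psi,sg),q0); print(sg,k,dg,h,x.round(2),e.round(1),a.round(1))
  for dg in (20,10,0,-10):
    p=S[1]-.065*up+.035*nrm; x,e,a=ik(p,tilt(dg,psi,sg),q0); print("plate",sg,dg,x.round(2),e.round(1),a.round(1))
E
```

```text
1 2 25 0.013 [-0.17  0.47 -0.22  2.18  1.22  0.2   0.1 ] 0.0 0.0
1 2 25 0.06 [-0.3   0.35 -0.07  2.2   0.64  0.2   0.66] 0.0 0.0
1 2 20 0.013 [-0.29  0.47 -0.04  2.1   0.36  0.24  0.95] 0.0 0.0
1 2 20 0.06 [-0.29  0.37 -0.05  2.13  0.29  0.31  1.02] 0.0 0.0
1 2 15 0.013 [-0.23  0.49 -0.11  2.03  0.27  0.38  1.07] 0.0 0.0
1 2 15 0.06 [-0.25  0.39 -0.09  2.06  0.2   0.44  1.13] 0.0 0.0
1 2 10 0.013 [-0.2   0.52 -0.13  1.96  0.19  0.5   1.15] 0.0 0.0
1 2 10 0.06 [-0.23  0.42 -0.1   1.99  0.13  0.56  1.2 ] 0.0 0.0
1 1 25 0.013 [ 0.24  0.49 -0.44  2.2   1.34  0.2   0.21] 0.0 0.0
1 1 25 0.06 [ 0.23  0.37 -0.41  2.22  0.8   0.2   0.73] 0.0 0.0
1 1 20 0.013 [ 0.03  0.47 -0.19  2.11  0.36  0.23  1.16] 0.0 0.0
1 1 20 0.06 [ 0.05  0.36 -0.2   2.15  0.23  0.3   1.29] 0.0 0.0
1 1 15 0.013 [ 0.04  0.49 -0.19  2.05  0.25  0.36  1.28] 0.0 0.0
1 1 15 0.06 [ 0.01  0.38 -0.16  2.08  0.14  0.43  1.38] 0.0 0.0
1 1 10 0.013 [ 0.02  0.51 -0.17  1.98  0.17  0.49  1.35] 0.0 0.0
1 1 10 0.06 [-0.02  0.41 -0.12  2.01  0.09  0.55  1.42] 0.0 0.0
1 0 25 0.013 [ 0.73  0.57 -0.61  2.11  0.87  0.2   1.05] 0.0 0.0
1 0
[... 1827 characters left out ...]
[ 0.73  0.45 -0.57  2.14  0.34  0.23 -1.58] 0.0 0.0
-1 0 20 0.013 [ 0.56  0.54 -0.42  2.04  0.33  0.29 -1.59] 0.0 0.0
-1 0 20 0.06 [ 0.59  0.43 -0.42  2.07  0.15  0.35 -1.43] 0.0 0.0
-1 0 15 0.013 [ 0.46  0.54 -0.33  1.97  0.2   0.41 -1.5 ] 0.0 0.0
-1 0 15 0.06 [ 0.44  0.44 -0.27  2.01  0.06  0.47 -1.37] 0.0 0.0
-1 0 10 0.013 [ 0.37  0.56 -0.23  1.9   0.14  0.53 -1.46] 0.0 0.0
-1 0 10 0.06 [ 0.33  0.46 -0.17  1.94  0.03  0.59 -1.36] 0.0 0.0
plate -1 20 [ 0.21  0.42 -0.3   2.21  0.47  0.2  -2.01] 0.0 0.0
plate -1 10 [ 0.1   0.45 -0.18  2.07  0.15  0.45 -1.7 ] 0.0 0.0
plate -1 0 [ 0.03  0.52 -0.11  1.93  0.08  0.7  -1.65] 0.0 0.0
plate -1 -10 [-0.01  0.6  -0.08  1.78  0.07  0.94 -1.64] 0.0 0.0
```

```bash
cat >> ik.py <<'E'
def side(k,sd,h,u=0): return S[k]+(-.028+u)*up+sd*.036*lat+h*nrm
E
python3 - <<'E'
from ik import *
T=tilt(16,psi)
P,Q=to(side(2,1,.07),T,"above"); P,Q=to(side(2,1,.0145),T,"down",P,Q)
P,Q=to(side(2,1,.0145,.018),T,"u",P,Q);P,Q=to(side(2,1,.0645,.018),T,"off",P,Q)
# tray target: tool down y= lat dir
for yaw in (psi,-.4,-.74):
  ly=np.array([-np.sin(yaw),np.cos(yaw),0])
  for sd in(1,-1):
    for z in (.03,.15):
      print(yaw,sd,z,ik(np.array([.5065,-.4555,z])+sd*.036*ly,tilt(0,yaw),np.array([.7,.5,-.2,1.9,.1,.8,1.5])))
E
```

```text
above d [37.7 32.1 17.1] rv [-29.81   5.36  83.51] |d| 52.0 |rv| 88.8
down d [ 23.4   1.  -50.3] rv [0. 0. 0.] |d| 56.0 |rv| 0.0
u d [16.3  0.7  7.6] rv [0. 0. 0.] |d| 18.0 |rv| 0.0
off d [-21.1  -0.9  45.3] rv [0. 0. 0.] |d| 50.0 |rv| 0.0
0.0445058959258554 1 0.03 (array([ 0.8140509 ,  0.72935091, -0.29130558,  1.7062625 ,  0.28528417,
        0.74784088,  2.00097423]), np.float64(0.00011614226496363625), np.float64(4.886358623966538e-05))
0.0445058959258554 1 0.15 (array([ 0.83126714,  0.56299385, -0.31062568,  1.67198866,  0.20363759,
        0.93848975,  2.06340651]), np.float64(0.00012905389549669772), np.float64(5.5954236206522766e-05))
0.0445058959258554 -1 0.03 (array([ 0.87277596,  0.79645892, -0.28573947,  1.56668579,  0.2795052 ,
        0.81890868,  2.09525273]), np.float64(0.00016963565021951304), np.float64(6.322955740539009e-05))
0.0445058959258554 -1 0.15 (array([ 0.88277049,  0.64268576, -0.29806241,  1.5327341 ,  0.21101133,
        0.99792735,  2.14471024]), np.float64(0.00018012315115034923), np.float64(6.929537471264166e-05))
-0.4 1 0.03 (array([ 0.72373269,  0.7
[... 801 characters left out ...]
,  0.10129871,
        0.76600273,  1.34786306]), np.float64(0.00010172419917577765), np.float64(2.4039824682028173e-05))
-0.74 1 0.15 (array([ 0.6850317 ,  0.58904659, -0.13333336,  1.60094596,  0.09043033,
        0.9576391 ,  1.35599258]), np.float64(0.00010923830443795911), np.float64(3.4015847428523694e-05))
-0.74 -1 0.03 (array([ 0.76936796,  0.74577119, -0.10462698,  1.63589224,  0.10247361,
        0.76528882,  1.45251668]), np.float64(9.732353414802859e-05), np.float64(1.7609575213093598e-05))
-0.74 -1 0.15 (array([ 0.78432499,  0.58773248, -0.12436175,  1.60242973,  0.08425425,
        0.95667656,  1.46619934]), np.float64(0.00010603477383626333), np.float64(3.123389889069819e-05))
```

send_rows([
  {"dx":4,"dy":3,"dz":10,"rx":-2.29,"ry":0.41,"rz":6.42},
  {"dx":8,"dy":6,"dz":20,"rx":-4.59,"ry":0.82,"rz":12.85},
  {"dx":12,"dy":10,"dz":30,"rx":-6.88,"ry":1.24,"rz":19.27},
  {"dx":16,"dy":13,"dz":40,"rx":-9.17,"ry":1.65,"rz":25.7},
  {"dx":20,"dy":16,"dz":50,"rx":-11.47,"ry":2.06,"rz":32.12},
], jaw=28)

```text
clock: 2.63
tcp_pos: [0.5605, 0.1057, 0.1628]
orientation: [1.217, 2.543, 0.275]
contact_force: [-0.1, 0.4, 0.4]
grip_width: 0.0281
gripper_force: 0.0
```

send_rows([
  {"dx":2,"dy":2,"rx":-2.29,"ry":0.41,"rz":6.42},
  {"dx":4,"dy":4,"rx":-4.59,"ry":0.82,"rz":12.85},
  {"dx":6,"dy":6,"rx":-6.88,"ry":1.24,"rz":19.27},
  {"dx":8,"dy":8,"rx":-9.17,"ry":1.65,"rz":25.7},
  {"dx":10,"dy":10,"rx":-11.47,"ry":2.06,"rz":32.12},
])

```text
$.deltas[0]: bad value
```

send_rows([
  {"dx":2,"dy":2,"dz":-6,"rx":-2.29,"ry":0.41,"rz":6.42},
  {"dx":4,"dy":4,"dz":-15,"rx":-4.59,"ry":0.82,"rz":12.85},
  {"dx":6,"dy":6,"dz":-24,"rx":-6.88,"ry":1.24,"rz":19.27},
  {"dx":8,"dy":6,"dz":-33,"rx":-6.88,"ry":1.24,"rz":19.27},
  {"dx":8,"dy":6,"dz":-33,"rx":-6.88,"ry":1.24,"rz":19.27},
])

```text
clock: 3.05
tcp_pos: [0.5679, 0.111, 0.1273]
orientation: [0.763, 2.728, 0.18]
contact_force: [0.1, -0.4, -0.3]
grip_width: 0.0277
gripper_force: 0.0
```

Run:
```python
from ik import *
log(); T=tilt(16,psi); o=r.get_obs(); print(o["joints"].round(2),o["clock"])
to(side(2,1,.07),T,"above"); to(side(2,1,.0145),T,"down")
d=grab('side'); cv2.imwrite('pics/b.png',cv2.resize(d['frame'][100:260,200:360],None,fx=3.5,fy=3.5,interpolation=cv2.INTER_CUBIC))
```

```text
[-0.1   0.36 -0.28  2.12  0.46  0.39  0.28] 3.05
above d [10.6  6.9  0. ] rv [-11.56   1.73  32.07] |d| 13.0 |rv| 34.1
down d [ 34.1   7.9 -50.3] rv [-11.56   1.73  32.07] |d| 61.0 |rv| 34.1
```

View pics/b.png

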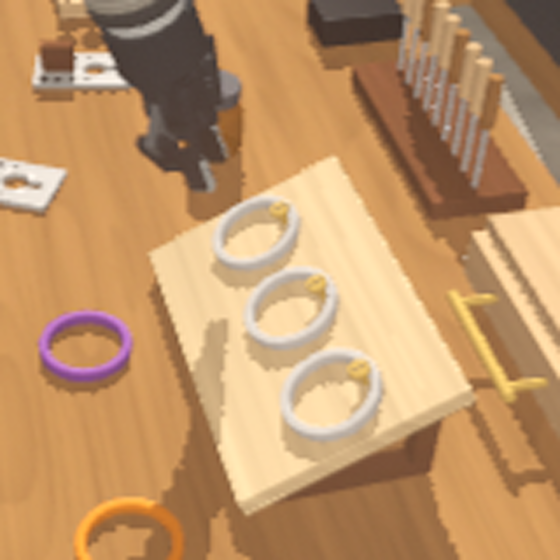

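send_rows([
  {"dx":2,"dy":1.4,"dz":0,"rx":-2.31,"ry":0.35,"rz":6.41},
  {"dx":4,"dy":2.8,"dz":0,"rx":-4.62,"ry":0.69,"rz":12.83},
  {"dx":6,"dy":4,"dz":0,"rx":-6.94,"ry":1.04,"rz":19.24},
  {"dx":8,"dy":5.5,"dz":0,"rx":-9.25,"ry":1.38,"rz":25.66},
  {"dx":10.6,"dy":6.9,"dz":0,"rx":-11.56,"ry":1.73,"rz":32.07},
])

```text
clock: 3.52
tcp_pos: [0.579, 0.118, 0.1293]
orientation: [-0.073, 2.86, 0.009]
contact_force: [0.3, -0.3, -0.1]
grip_width: 0.028
gripper_force: 0.0
```

Run:
```python
from ik import *
log(); T=tilt(16,psi); o=r.get_obs(); print(o["joints"].round(2),o["clock"])
to(side(2,1,.0145),T,"down")
# brass heads in both views
for n in("side","top"):
    d=grab(n); hsv=cv2.cvtColor(d["frame"],cv2.COLOR_BGR2HSV).astype(int)
    for k in range(3):
        e=proj(d,[S[k]+.018*nrm])[0]; u,v=e.round().astype(int); w=hsv[v-7:v+8,u-7:u+8]
        m=(w[...,1]>125)&(w[...,0]>17)&(w[...,0]<35); ys,xs=np.nonzero(m)
        print(n,k,e.round(1),m.sum(),(u-7+xs.mean(),v-7+ys.mean()) if m.any() else None)
        if m.any(): print(onplane(d,[(u-7+xs.mean(),v-7+ys.mean())],S[k]+.016*nrm,nrm)-(S[k]+.016*nrm))
```

```text
[ 0.02  0.4  -0.45  2.05  0.54  0.52  0.8 ] 3.5167
down d [ 23.    0.9 -52.3] rv [ 0.05  0.11 -0.36] |d| 57.0 |rv| 0.4
side 0 [303.3 205.1] 21 (np.float64(302.3333333333333), np.float64(206.14285714285714))
[[-3.03907856e-03 -6.56823450e-05 -1.41710500e-03]]
side 1 [290.8 180.6] 20 (np.float64(290.3), np.float64(181.5))
[[-0.00210965 -0.00037965 -0.00099065]]
side 2 [280.  159.4] 13 (np.float64(279.9230769230769), np.float64(160.69230769230768))
[[-0.00164426 -0.00282875 -0.00082466]]
top 0 [292.7 163.6] 13 (np.float64(291.61538461538464), np.float64(163.6153846153846))
[[-0.00044626  0.00328384 -0.00013976]]
top 1 [262.4 164.7] 13 (np.float64(261.61538461538464), np.float64(164.3846153846154))
[[0.00048152 0.00238296 0.00027375]]
top 2 [232.  165.8] 16 (np.float64(231.0), np.float64(165.5))
[[0.00046439 0.00338331 0.00028652]]
```

send_rows([
  {"dx":6,"dy":0.5,"dz":-13,"rx":0,"ry":0,"rz":0},
  {"dx":11,"dy":1,"dz":-26,"rx":0,"ry":0,"rz":0},
  {"dx":17,"dy":1.5,"dz":-39,"rx":0,"ry":0,"rz":0},
  {"dx":20,"dy":2,"dz":-47,"rx":0,"ry":0,"rz":0},
  {"dx":22,"dy":2,"dz":-51,"rx":0,"ry":0,"rz":0},
])

```text
clock: 4.03
tcp_pos: [0.6006, 0.1198, 0.0768]
orientation: [-0.064, 2.861, 0.01]
contact_force: [-0.1, 0.4, 0.5]
grip_width: 0.0279
gripper_force: 0.0
```

```bash
sed -i 's/^S1=.*/S1=np.array([.6385,-.0147,.0754])/' plan.py
python3 - <<'E'
from ik import *
log(); T=tilt(16,psi); o=r.get_obs(); print(o["contact_force"],o["clock"])
to(side(2,1,.0145),T,"down")
d=grab('side'); cv2.imwrite('pics/c.png',cv2.resize(d['frame'][110:230,220:340],None,fx=4.5,fy=4.5,interpolation=cv2.INTER_CUBIC))
E
```

```text
[-0.12875578  0.44352783  0.51241899] 4.0333
down d [ 0.4 -0.  -0.1] rv [-0.04  0.04 -0.01] |d| 0.0 |rv| 0.1
```

View pics/c.png

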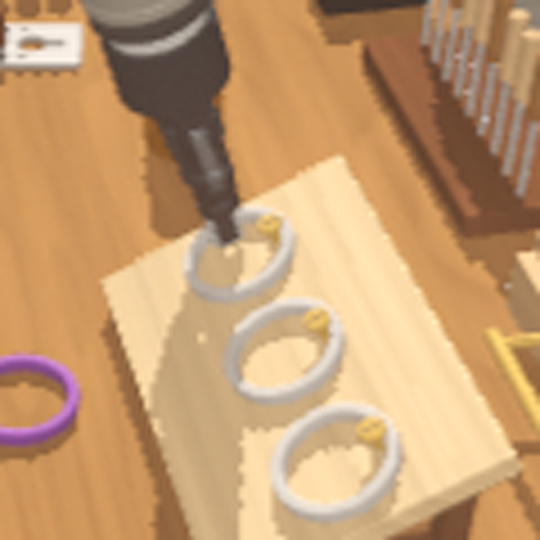

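send_rows([
  {"dx":0,"dy":0,"dz":0,"rx":0,"ry":0,"rz":0},
  {"dx":0,"dy":0,"dz":0,"rx":0,"ry":0,"rz":0},
  {"dx":0,"dy":0,"dz":0,"rx":0,"ry":0,"rz":0},
  {"dx":0,"dy":0,"dz":0,"rx":0,"ry":0,"rz":0},
  {"dx":0,"dy":0,"dz":0,"rx":0,"ry":0,"rz":0},
], jaw=2, newtons=70)

```text
clock: 4.5
tcp_pos: [0.6011, 0.1201, 0.0784]
orientation: [-0.068, 2.859, 0.01]
contact_force: [-3.0, 0.0, 4.5]
grip_width: 0.0041
gripper_force: 67.7
```

send_rows([
  {"dx":0,"dy":0,"dz":1,"rx":0,"ry":0,"rz":0},
  {"dx":3,"dy":0,"dz":2,"rx":0,"ry":0,"rz":0},
  {"dx":7,"dy":0.3,"dz":4.5,"rx":0,"ry":0,"rz":0},
  {"dx":12,"dy":0.5,"dz":6.5,"rx":0,"ry":0,"rz":0},
  {"dx":16,"dy":0.7,"dz":8.5,"rx":0,"ry":0,"rz":0},
])

```text
clock: 4.92
tcp_pos: [0.618, 0.1204, 0.0866]
orientation: [-0.067, 2.859, 0.01]
contact_force: [-0.5, -0.0, -1.9]
grip_width: 0.0041
gripper_force: 67.2
```

send_rows([
  {"dx":-4,"dy":0,"dz":9,"rx":0,"ry":0,"rz":0},
  {"dx":-8,"dy":0,"dz":18,"rx":0,"ry":0,"rz":0},
  {"dx":-12,"dy":0,"dz":27,"rx":0,"ry":0,"rz":0},
  {"dx":-16,"dy":0,"dz":36,"rx":0,"ry":0,"rz":0},
  {"dx":-20,"dy":0,"dz":45,"rx":0,"ry":0,"rz":0},
])

```text
clock: 5.33
tcp_pos: [0.5966, 0.1206, 0.1326]
orientation: [-0.069, 2.859, 0.01]
contact_force: [-0.4, -0.4, -0.6]
grip_width: 0.0043
gripper_force: 67.2
```

Run:
```python
from ik import *
log()
d=grab('side'); cv2.imwrite('pics/d.png',cv2.resize(d['frame'][90:230,200:340],None,fx=4,fy=4,interpolation=cv2.INTER_CUBIC))
```

```text
(no output)
```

View pics/d.png

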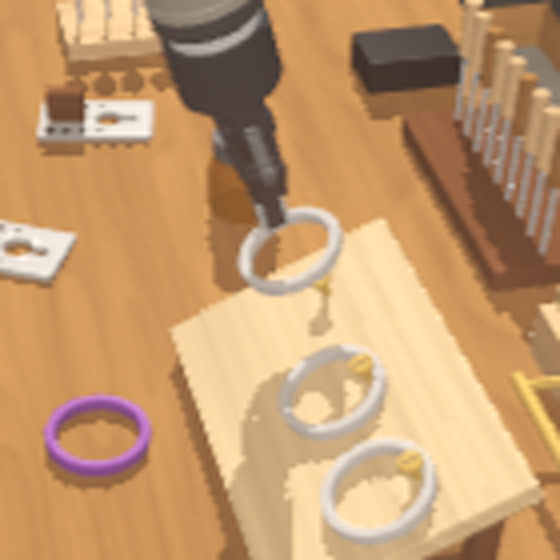

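send_rows([
  {"dx":-4,"dy":-20,"dz":20,"rx":0,"ry":0,"rz":0},
  {"dx":-8,"dy":-50,"dz":40,"rx":0,"ry":2,"rz":0},
  {"dx":-12,"dy":-80,"dz":60,"rx":0,"ry":4,"rz":0},
  {"dx":-16,"dy":-115,"dz":70,"rx":0,"ry":6,"rz":0},
  {"dx":-20,"dy":-150,"dz":70,"rx":0,"ry":8,"rz":0},
])

```text
clock: 5.8
tcp_pos: [0.5783, -0.0302, 0.2049]
orientation: [-0.072, 2.995, 0.016]
contact_force: [0.4, -0.8, -1.6]
grip_width: 0.0042
gripper_force: 67.3
```

send_rows([
  {"dx":-7,"dy":-39,"dz":0,"rx":0,"ry":2,"rz":0},
  {"dx":-14,"dy":-78,"dz":0,"rx":0,"ry":4,"rz":0},
  {"dx":-21,"dy":-117,"dz":0,"rx":0,"ry":6,"rz":0},
  {"dx":-28,"dy":-156,"dz":0,"rx":0,"ry":8,"rz":0},
  {"dx":-36,"dy":-195,"dz":0,"rx":0,"ry":9,"rz":0},
])

```text
clock: 6.22
tcp_pos: [0.5409, -0.2262, 0.2018]
orientation: [0.072, -3.125, -0.022]
contact_force: [1.2, 0.3, -1.1]
grip_width: 0.0042
gripper_force: 67.3
```

send_rows([
  {"dx":-7,"dy":-39,"dz":0,"rx":0,"ry":2,"rz":0},
  {"dx":-14,"dy":-78,"dz":0,"rx":0,"ry":4,"rz":0},
  {"dx":-21,"dy":-117,"dz":0,"rx":0,"ry":6,"rz":0},
  {"dx":-28,"dy":-156,"dz":-20,"rx":0,"ry":8,"rz":0},
  {"dx":-36,"dy":-195,"dz":-40,"rx":0,"ry":8,"rz":0},
])

```text
clock: 6.63
tcp_pos: [0.5075, -0.4162, 0.1646]
orientation: [0.069, -2.988, -0.023]
contact_force: [0.9, 1.1, -1.2]
grip_width: 0.004
gripper_force: 67.3
```

Run:
```python
from ik import *
log(); o=r.get_obs(); print(o["joints"].round(2),o["grip_width"],o["contact_force"],o["clock"])
to(np.array([.5055,-.457,.028])+.036*lat,tilt(-9,psi),"tray")
d=grab('top'); cv2.imwrite('pics/e.png',cv2.resize(d['frame'][120:260,300:460],None,fx=3.5,fy=3.5,interpolation=cv2.INTER_CUBIC))
```

```text
[ 0.82  0.62 -0.39  1.55  0.31  1.17  1.96] 0.004009454778676151 [ 0.94428427  1.07271398 -1.15215634] 6.6333
tray d [  -3.6   -4.8 -136.6] rv [-1.1   0.21  0.01] |d| 137.0 |rv| 1.1
```

View pics/e.png

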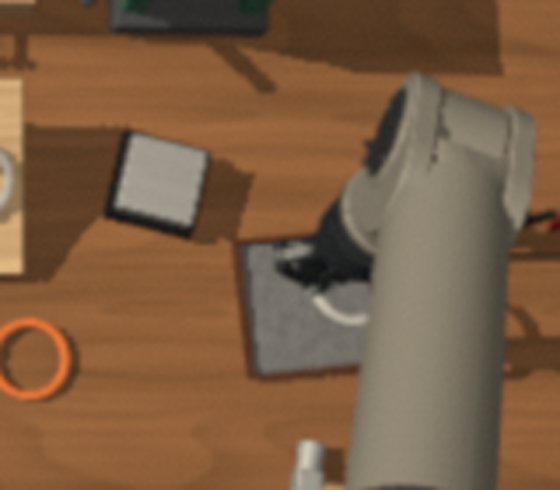

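send_rows([
  {"dx":-1,"dy":-1,"dz":-35,"rx":0,"ry":0,"rz":0},
  {"dx":-2,"dy":-2,"dz":-70,"rx":0,"ry":0,"rz":0},
  {"dx":-3,"dy":-4,"dz":-105,"rx":0,"ry":0,"rz":0},
  {"dx":-4,"dy":-5,"dz":-125,"rx":0,"ry":0,"rz":0},
  {"dx":-4,"dy":-5,"dz":-136,"rx":0,"ry":0,"rz":0},
])

```text
clock: 7.1
tcp_pos: [0.4998, -0.4185, 0.0246]
orientation: [0.066, -2.982, -0.03]
contact_force: [-0.3, -0.2, -1.2]
grip_width: 0.0038
gripper_force: 67.4
```

send_rows([
  {"dx":0,"dy":0,"dz":-1,"rx":0,"ry":0,"rz":0},
  {"dx":0,"dy":0,"dz":-1,"rx":0,"ry":0,"rz":0},
  {"dx":0,"dy":0,"dz":-1,"rx":0,"ry":0,"rz":0},
  {"dx":0,"dy":0,"dz":-1,"rx":0,"ry":0,"rz":0},
], jaw=22)

```text
clock: 7.43
tcp_pos: [0.5037, -0.4202, 0.0291]
orientation: [0.067, -2.989, -0.022]
contact_force: [-0.5, -0.1, -0.1]
grip_width: 0.0222
gripper_force: 0.0
```

send_rows([
  {"dx":0,"dy":0,"dz":20,"rx":0,"ry":0,"rz":0},
  {"dx":0,"dy":0,"dz":60,"rx":0,"ry":0,"rz":0},
  {"dx":0,"dy":0,"dz":100,"rx":0,"ry":0,"rz":0},
  {"dx":0,"dy":30,"dz":130,"rx":0,"ry":0,"rz":0},
  {"dx":0,"dy":65,"dz":140,"rx":0,"ry":0,"rz":0},
])

```text
clock: 7.85
tcp_pos: [0.5043, -0.3584, 0.1736]
orientation: [0.058, -2.995, -0.015]
contact_force: [1.1, 0.6, 0.2]
grip_width: 0.0221
gripper_force: 0.0
```

send_rows([
  {"dx":10,"dy":39,"dz":10,"rx":0,"ry":-5,"rz":0},
  {"dx":20,"dy":76,"dz":20,"rx":0,"ry":-10,"rz":0},
  {"dx":30,"dy":113,"dz":30,"rx":0,"ry":-15,"rz":0},
  {"dx":40,"dy":150,"dz":40,"rx":0,"ry":-20,"rz":0},
  {"dx":45,"dy":170,"dz":40,"rx":0,"ry":-25,"rz":0},
])

```text
clock: 8.27
tcp_pos: [0.5504, -0.1795, 0.2116]
orientation: [-0.076, 2.848, 0.008]
contact_force: [1.3, 0.6, 0.7]
grip_width: 0.0217
gripper_force: 0.0
```

Run:
```python
from ik import *
log(); o=r.get_obs(); print(o["joints"].round(2),o["grip_width"],o["contact_force"],o["clock"])
T=tilt(16,psi); P,Q=to(side(0,-1,.07),T,"above0"); to(side(0,-1,.016),T,"down",P,Q)
d=grab('top'); hsv=cv2.cvtColor(d["frame"],cv2.COLOR_BGR2HSV).astype(int); m=np.zeros(hsv.shape[:2],bool); m[185:228,368:408]=1
m&=(hsv[...,2]>140)&(hsv[...,1]<60); ys,xs=np.nonzero(m); print(len(xs)); e=cv2.fitEllipse(cv2.convexHull(np.c_[xs,ys].astype(np.int32))); print(e,onplane(d,[e[0]],(0,0,.015)))
```

```text
[ 0.75  0.29 -0.58  1.99  0.14  0.63  1.73] 0.02170600902074041 [1.27439986 0.60663461 0.74031518] 8.2667
above0 d [ 39.3  26.5 -84.6] rv [ 0.1   0.77 -0.5 ] |d| 97.0 |rv| 0.9
down d [ 22.8   1.  -48.9] rv [0. 0. 0.] |d| 54.0 |rv| 0.0
130
((387.2237548828125, 206.96595764160156), (21.772279739379883, 22.586013793945312), 37.67045211791992) [[ 0.50338548 -0.45055068  0.015     ]]
```

send_rows([
  {"dx":10,"dy":7,"dz":-21,"rx":0,"ry":0,"rz":0},
  {"dx":20,"dy":14,"dz":-42,"rx":0,"ry":0.3,"rz":0},
  {"dx":30,"dy":20,"dz":-63,"rx":0,"ry":0.6,"rz":-0.5},
  {"dx":39.3,"dy":26.5,"dz":-84.6,"rx":0.1,"ry":0.8,"rz":-0.5},
  {"dx":39.3,"dy":26.5,"dz":-84.6,"rx":0.1,"ry":0.8,"rz":-0.5},
], jaw=28)

```text
clock: 8.73
tcp_pos: [0.5865, -0.156, 0.12]
orientation: [-0.059, 2.876, 0.014]
contact_force: [-0.5, 0.8, -0.0]
grip_width: 0.0279
gripper_force: 0.0
```

send_rows([
  {"dx":6,"dy":0.3,"dz":-13,"rx":0,"ry":0,"rz":0},
  {"dx":12,"dy":0.5,"dz":-26,"rx":0,"ry":0,"rz":0},
  {"dx":18,"dy":0.8,"dz":-38,"rx":0,"ry":0,"rz":0},
  {"dx":21,"dy":1,"dz":-45,"rx":0,"ry":0,"rz":0},
  {"dx":22.8,"dy":1,"dz":-48.9,"rx":0,"ry":0,"rz":0},
])

```text
clock: 9.15
tcp_pos: [0.6097, -0.1576, 0.0745]
orientation: [-0.055, 2.873, 0.009]
contact_force: [2.0, 1.0, 1.1]
grip_width: 0.0278
gripper_force: 0.2
```

Run:
```python
from ik import *
log(); o=r.get_obs(); print(o["joints"].round(2),o["grip_width"],o["contact_force"],o["clock"])
T=tilt(16,psi); to(side(0,-1,.015),T,"down")
```

```text
[ 0.5   0.55 -0.4   1.97  0.37  0.42  1.47] 0.027831779688277943 [1.9979373  0.99397703 1.0990184 ] 9.15
down d [3.2 5.7 2.7] rv [-0.04 -0.66  0.35] |d| 7.0 |rv| 0.7
```

send_rows([
  {"dx":0,"dy":0,"dz":1,"rx":0,"ry":0,"rz":0},
  {"dx":0,"dy":0,"dz":1,"rx":0,"ry":0,"rz":0},
])

```text
clock: 9.32
tcp_pos: [0.6098, -0.1571, 0.0751]
orientation: [-0.056, 2.873, 0.011]
contact_force: [0.4, 0.7, 0.1]
grip_width: 0.0278
gripper_force: 0.5
```

Run:
```python
from ik import *
o=r.get_obs(); print(o["contact_force"],o["moment"],o["clock"])
T=tilt(16,psi); to(side(0,-1,.015),T,"down")
d=grab('side'); cv2.imwrite('pics/f.png',cv2.resize(d['frame'][130:250,230:350],None,fx=4.5,fy=4.5,interpolation=cv2.INTER_CUBIC))
```

```text
[0.44769769 0.66373776 0.05644002] [0.09812709 0.11682579 0.04773577] 9.3167
down d [3.1 5.2 2.1] rv [-0.1  -0.61  0.31] |d| 6.0 |rv| 0.7
```

View pics/f.png

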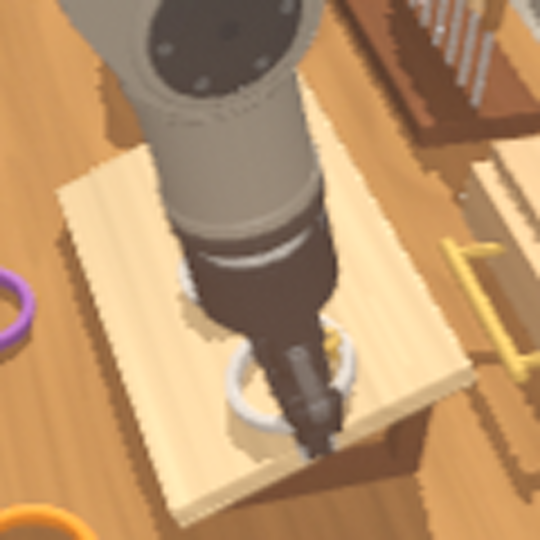

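send_rows([
  {"dx":2,"dy":3,"dz":1,"rx":0,"ry":0,"rz":0},
  {"dx":2,"dy":5,"dz":1,"rx":0,"ry":0,"rz":0},
  {"dx":2,"dy":5,"dz":1,"rx":0,"ry":0,"rz":0},
])

```text
clock: 9.62
tcp_pos: [0.6113, -0.1515, 0.0755]
orientation: [-0.056, 2.874, 0.011]
contact_force: [0.2, 1.0, -0.5]
grip_width: 0.028
gripper_force: 0.0
```

send_rows([
  {"dx":0,"dy":0,"dz":0,"rx":0,"ry":0,"rz":0},
  {"dx":0,"dy":0,"dz":0,"rx":0,"ry":0,"rz":0},
  {"dx":0,"dy":0,"dz":0,"rx":0,"ry":0,"rz":0},
  {"dx":0,"dy":0,"dz":0,"rx":0,"ry":0,"rz":0},
  {"dx":0,"dy":0,"dz":0,"rx":0,"ry":0,"rz":0},
], jaw=2)

```text
clock: 10.03
tcp_pos: [0.6121, -0.1517, 0.0759]
orientation: [-0.056, 2.872, 0.011]
contact_force: [1.0, 2.4, 5.5]
grip_width: 0.0049
gripper_force: 67.3
```

Run:
```python
from ik import *
o=r.get_obs(); print(o["contact_force"],o["moment"],o["clock"])
T=tilt(16,psi); to(side(0,-1,.015),T,"down"); to(side(0,-1,.017,.018),T,"u")
```

```text
[0.97852582 2.37376525 5.46498783] [ 0.45816454 -0.11099775  0.07205599] 10.0333
down d [ 0.8 -0.3  1.2] rv [-0.13 -0.58  0.29] |d| 1.0 |rv| 0.7
u d [16.3  0.4 10.6] rv [-0.13 -0.58  0.29] |d| 19.0 |rv| 0.7
```

send_rows([
  {"dx":0,"dy":0,"dz":1,"rx":0,"ry":0,"rz":0},
  {"dx":3,"dy":0,"dz":2.5,"rx":0,"ry":0,"rz":0},
  {"dx":7,"dy":0.3,"dz":5,"rx":0,"ry":0,"rz":0},
  {"dx":12,"dy":0.5,"dz":7.5,"rx":0,"ry":0,"rz":0},
  {"dx":16,"dy":0.7,"dz":9.5,"rx":0,"ry":0,"rz":0},
])

```text
clock: 10.45
tcp_pos: [0.6274, -0.1518, 0.0847]
orientation: [-0.055, 2.875, 0.011]
contact_force: [-0.7, 0.1, -1.2]
grip_width: 0.0048
gripper_force: 67.1
```

send_rows([
  {"dx":0,"dy":0,"dz":2,"rx":0,"ry":0,"rz":0},
  {"dx":-5,"dy":0,"dz":13,"rx":0,"ry":0,"rz":0},
  {"dx":-10,"dy":0,"dz":24,"rx":0,"ry":0,"rz":0},
  {"dx":-15,"dy":0,"dz":35,"rx":0,"ry":0,"rz":0},
  {"dx":-20,"dy":0,"dz":47,"rx":0,"ry":0,"rz":0},
])

```text
clock: 10.87
tcp_pos: [0.6064, -0.1514, 0.1332]
orientation: [-0.055, 2.874, 0.011]
contact_force: [0.2, -0.5, -0.7]
grip_width: 0.005
gripper_force: 67.2
```

send_rows([
  {"dx":-4,"dy":-10,"dz":20,"rx":0,"ry":0,"rz":0},
  {"dx":-12,"dy":-40,"dz":40,"rx":0,"ry":2,"rz":0},
  {"dx":-20,"dy":-75,"dz":55,"rx":0,"ry":4,"rz":0},
  {"dx":-30,"dy":-110,"dz":65,"rx":0,"ry":7,"rz":0},
  {"dx":-40,"dy":-150,"dz":70,"rx":0,"ry":10,"rz":0},
])

```text
clock: 11.28
tcp_pos: [0.567, -0.302, 0.2058]
orientation: [-0.059, 3.047, 0.015]
contact_force: [0.3, -0.3, -1.1]
grip_width: 0.005
gripper_force: 67.2
```

send_rows([
  {"dx":-13,"dy":-39,"dz":0,"rx":0,"ry":3,"rz":0},
  {"dx":-25,"dy":-78,"dz":0,"rx":0,"ry":6,"rz":0},
  {"dx":-38,"dy":-115,"dz":-10,"rx":0,"ry":9,"rz":0},
  {"dx":-50,"dy":-152,"dz":-20,"rx":0,"ry":12,"rz":0},
  {"dx":-61,"dy":-188,"dz":-40,"rx":0,"ry":15,"rz":0},
])

```text
clock: 11.7
tcp_pos: [0.5059, -0.4918, 0.1659]
orientation: [0.05, -2.974, -0.019]
contact_force: [0.8, -0.7, -1.0]
grip_width: 0.0048
gripper_force: 67.2
```

Run:
```python
from ik import *
log(); o=r.get_obs(); print(o["joints"].round(2),o["grip_width"],o["contact_force"],o["clock"])
to(np.array([.5055,-.453,.040])-.036*lat,tilt(-9,psi),"tray")
d=grab('top'); cv2.imwrite('pics/g.png',cv2.resize(d['frame'][120:260,300:460],None,fx=3.5,fy=3.5,interpolation=cv2.INTER_CUBIC))
```

```text
[ 0.87  0.69 -0.36  1.41  0.33  1.24  2.04] 0.004831794714433279 [ 0.82639106 -0.7126241  -0.9601449 ] 11.7
tray d [   1.2    2.8 -125.9] rv [-0.86 -0.59  0.68] |d| 126.0 |rv| 1.2
```

View pics/g.png

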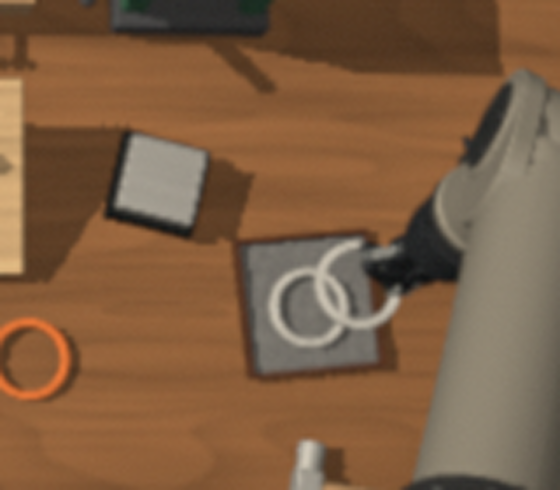

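send_rows([
  {"dx":0,"dy":1,"dz":-35,"rx":0,"ry":0,"rz":0},
  {"dx":1,"dy":2,"dz":-70,"rx":0,"ry":0,"rz":0},
  {"dx":1,"dy":3,"dz":-100,"rx":0,"ry":0,"rz":0},
  {"dx":1,"dy":3,"dz":-115,"rx":0,"ry":0,"rz":0},
  {"dx":1,"dy":3,"dz":-123,"rx":0,"ry":0,"rz":0},
])

```text
clock: 12.17
tcp_pos: [0.5061, -0.4846, 0.0375]
orientation: [0.053, -2.97, -0.027]
contact_force: [0.2, 0.2, -1.1]
grip_width: 0.0049
gripper_force: 67.2
```

send_rows([
  {"dx":0,"dy":0,"dz":-1,"rx":0,"ry":0,"rz":0},
  {"dx":0,"dy":0,"dz":-1,"rx":0,"ry":0,"rz":0},
  {"dx":0,"dy":0,"dz":-1,"rx":0,"ry":0,"rz":0},
  {"dx":0,"dy":0,"dz":-1,"rx":0,"ry":0,"rz":0},
], jaw=22)

```text
clock: 12.5
tcp_pos: [0.5087, -0.4865, 0.0407]
orientation: [0.053, -2.975, -0.02]
contact_force: [-0.1, 0.3, 0.6]
grip_width: 0.022
gripper_force: 0.0
```

send_rows([
  {"dx":0,"dy":0,"dz":20,"rx":0,"ry":0,"rz":0},
  {"dx":0,"dy":0,"dz":60,"rx":0,"ry":0,"rz":0},
  {"dx":0,"dy":0,"dz":100,"rx":0,"ry":0,"rz":0},
  {"dx":0,"dy":30,"dz":130,"rx":0,"ry":0,"rz":0},
  {"dx":0,"dy":65,"dz":140,"rx":0,"ry":0,"rz":0},
])

```text
clock: 12.92
tcp_pos: [0.509, -0.4247, 0.1852]
orientation: [0.044, -2.981, -0.012]
contact_force: [1.8, 0.4, 0.4]
grip_width: 0.0219
gripper_force: 0.0
```

send_rows([
  {"dx":10,"dy":39,"dz":6,"rx":0,"ry":-5,"rz":0},
  {"dx":20,"dy":78,"dz":12,"rx":0,"ry":-10,"rz":0},
  {"dx":30,"dy":117,"dz":18,"rx":0,"ry":-15,"rz":0},
  {"dx":40,"dy":156,"dz":24,"rx":0,"ry":-20,"rz":0},
  {"dx":50,"dy":195,"dz":24,"rx":0,"ry":-25,"rz":0},
])

```text
clock: 13.33
tcp_pos: [0.5591, -0.2242, 0.2058]
orientation: [-0.056, 2.865, 0.007]
contact_force: [0.9, 0.1, 0.6]
grip_width: 0.0218
gripper_force: 0.0
```

Run:
```python
from ik import *
log(); o=r.get_obs(); print(o["joints"].round(2),o["grip_width"],o["contact_force"],o["clock"])
T=tilt(16,psi); P,Q=to(side(1,1,.07),T,"above1"); to(side(1,1,.016),T,"down",P,Q)
d=grab('top'); hsv=cv2.cvtColor(d["frame"],cv2.COLOR_BGR2HSV).astype(int); m=np.zeros(hsv.shape[:2],bool); m[185:228,368:408]=1
m&=(hsv[...,2]>140)&(hsv[...,1]<60); ys,xs=np.nonzero(m); print(len(xs)); e=cv2.fitEllipse(cv2.convexHull(np.c_[xs,ys].astype(np.int32))); print(e,onplane(d,[e[0]],(0,0,.02)))
```

```text
[ 0.8   0.34 -0.56  1.93  0.15  0.66  1.78] 0.02184233307194415 [0.87968576 0.07741343 0.62565696] 13.3333
above1 d [ 22.9 243.  -78.8] rv [ 0.04 -0.17  0.33] |d| 256.0 |rv| 0.4
down d [ 22.8   1.  -48.9] rv [0. 0. 0.] |d| 54.0 |rv| 0.0
117
((383.6239013671875, 201.22193908691406), (23.345067977905273, 36.507389068603516), 151.29925537109375) [[ 0.52274922 -0.43690512  0.02      ]]
```

```bash
cat > tray.py <<'E'
from h import *
for n,b in(("top",(364,182,414,232)),("side",(230,310,345,384))):
    d=grab(n); hsv=cv2.cvtColor(d["frame"],cv2.COLOR_BGR2HSV).astype(int); f=d["frame"].astype(int)
    m=np.zeros(hsv.shape[:2],bool); m[b[1]:b[3],b[0]:b[2]]=1; m&=(hsv[...,1]<45)&(hsv[...,2]>(140 if n=="top" else 195))
    ys,xs=np.nonzero(m); P=depthpts(d,np.c_[xs,ys]); print(n,len(xs),"x",np.percentile(P[:,0],[1,99]).round(3),"y",np.percentile(P[:,1],[1,99]).round(3),"z",np.percentile(P[:,2],[5,50,95]).round(3))
    if n=="top":
        for row in m[186:226,366:410]: print("".join("#" if v else "." for v in row))
E
python3 tray.py
```

```text
top 144 x [0.433 0.545] y [-0.48  -0.261] z [0.006 0.026 0.57 ]
............................................
............................................
............................................
............................................
............................................
............................................
............................................
............................................
............................................
..................#######...................
................############................
..............######...######...............
.............#####......######..............
............#####..........####.............
............####............###.............
...........####.............####............
...........###..............................
...........###..............................
...........###..............................
...........##...............................
...........##...............................
...........###..............................
...........###..............................
...........###..............................
...........###..............................
...........####.............................
............####............................
.............####...........................
.............#####........#.................
..............##############................
................############................
..................########..................
...................#........................
............................................
............................................
............................................
............................................
............................................
............................................
............................................
side 435 x [0.461 0.546] y [-0.484 -0.404] z [0.005 0.024 0.027]
```

send_rows([
  {"dx":5,"dy":39,"dz":0,"rx":0,"ry":0,"rz":0},
  {"dx":10,"dy":78,"dz":0,"rx":0,"ry":0,"rz":0},
  {"dx":14,"dy":117,"dz":0,"rx":0,"ry":0,"rz":0},
  {"dx":18,"dy":156,"dz":-10,"rx":0,"ry":0,"rz":0},
  {"dx":20,"dy":190,"dz":-25,"rx":0,"ry":0,"rz":0},
], jaw=28)

```text
clock: 13.9
tcp_pos: [0.5803, -0.0343, 0.18]
orientation: [-0.054, 2.868, 0.01]
contact_force: [0.8, 0.6, -0.7]
grip_width: 0.0282
gripper_force: 0.0
```

send_rows([
  {"dx":1,"dy":25,"dz":-18,"rx":0,"ry":0,"rz":0},
  {"dx":2,"dy":45,"dz":-36,"rx":0,"ry":0,"rz":0},
  {"dx":3,"dy":53,"dz":-54,"rx":0,"ry":0,"rz":0},
  {"dx":3,"dy":53,"dz":-54,"rx":0,"ry":0,"rz":0},
  {"dx":3,"dy":53,"dz":-54,"rx":0,"ry":0,"rz":0},
])

```text
clock: 14.32
tcp_pos: [0.581, 0.0168, 0.1233]
orientation: [-0.056, 2.875, 0.01]
contact_force: [0.6, -0.1, -0.1]
grip_width: 0.0281
gripper_force: 0.0
```

```bash
python3 - <<'E'
from ik import *
o=r.get_obs(); print(o["joints"].round(2),o["grip_width"],o["contact_force"],o["clock"])
T=tilt(16,psi); P,Q=to(side(1,1,.07),T,"above1"); to(side(1,1,.0155),T,"down")
E
python3 tray.py
```

```text
[ 0.23  0.4  -0.46  2.06  0.46  0.49  1.06] 0.028071047177653588 [ 0.55816282 -0.14083725 -0.12229126] 14.3167
above1 d [1.  2.  3.7] rv [-0.05 -0.73  0.32] |d| 4.0 |rv| 0.8
down d [ 24.    3.1 -45.7] rv [-0.05 -0.73  0.32] |d| 52.0 |rv| 0.8
top 193 x [0.467 0.547] y [-0.486 -0.412] z [0.005 0.024 0.031]
............................................
............................................
............................................
............................................
............................................
............................................
............................................
............................................
.....................##.....................
.................#########..................
................############................
..............#######..######...............
.............#####......######..............
............#####.........#####.............
............####............###.............
...........####.............####............
...........###...............###............
..........####...............
[... 370 characters left out ...]
.....
............####............####............
.............####..........#####............
..............####........#####.............
.................###.#########..............
...................##########...............
......................#####.................
............................................
............................................
............................................
............................................
............................................
............................................
............................................
............................................
side 492 x [0.465 0.545] y [-0.49  -0.406] z [0.005 0.025 0.027]
```

Two bangles are stacked in the tray. Now the third: descend, grip.

send_rows([
  {"dx":6,"dy":1,"dz":-12,"rx":0,"ry":0,"rz":0},
  {"dx":12,"dy":2,"dz":-24,"rx":0,"ry":-0.3,"rz":0},
  {"dx":18,"dy":3,"dz":-35,"rx":0,"ry":-0.7,"rz":0.3},
  {"dx":22,"dy":3,"dz":-42,"rx":0,"ry":-0.7,"rz":0.3},
  {"dx":24,"dy":3,"dz":-45,"rx":0,"ry":-0.7,"rz":0.3},
])

```text
clock: 14.83
tcp_pos: [0.6053, 0.0189, 0.0784]
orientation: [-0.06, 2.861, 0.01]
contact_force: [-0.3, -0.0, 0.9]
grip_width: 0.0277
gripper_force: 0.0
```

send_rows([
  {"dx":0,"dy":0,"dz":0,"rx":0,"ry":0,"rz":0},
  {"dx":0,"dy":0,"dz":0,"rx":0,"ry":0,"rz":0},
])

```text
clock: 15.0
tcp_pos: [0.6049, 0.0199, 0.0789]
orientation: [-0.061, 2.861, 0.011]
contact_force: [0.3, -0.4, 1.0]
grip_width: 0.0278
gripper_force: 0.0
```

Run:
```python
from ik import *
o=r.get_obs(); print(o["contact_force"],o["clock"])
T=tilt(16,psi); to(side(1,1,.0155),T,"down")
```

```text
[ 0.25563975 -0.3992222   1.00558227] 15.0
down d [ 0.1 -0.  -1.3] rv [-0.11  0.06  0.08] |d| 1.0 |rv| 0.1
```

send_rows([
  {"dx":0,"dy":0,"dz":-1,"rx":0,"ry":0,"rz":0},
  {"dx":0,"dy":0,"dz":-1,"rx":0,"ry":0,"rz":0},
  {"dx":0,"dy":0,"dz":-1,"rx":0,"ry":0,"rz":0},
  {"dx":0,"dy":0,"dz":-1,"rx":0,"ry":0,"rz":0},
  {"dx":0,"dy":0,"dz":-1,"rx":0,"ry":0,"rz":0},
], jaw=2)

```text
clock: 15.42
tcp_pos: [0.6047, 0.0206, 0.0779]
orientation: [-0.063, 2.86, 0.012]
contact_force: [-2.8, -0.6, 7.2]
grip_width: 0.0054
gripper_force: 49.5
```

send_rows([
  {"dx":0,"dy":0,"dz":1,"rx":0,"ry":0,"rz":0},
  {"dx":3,"dy":0,"dz":2.5,"rx":0,"ry":0,"rz":0},
  {"dx":7,"dy":0.3,"dz":5,"rx":0,"ry":0,"rz":0},
  {"dx":12,"dy":0.5,"dz":7.5,"rx":0,"ry":0,"rz":0},
  {"dx":16,"dy":0.7,"dz":9.5,"rx":0,"ry":0,"rz":0},
])

```text
clock: 15.83
tcp_pos: [0.6213, 0.0212, 0.0871]
orientation: [-0.063, 2.861, 0.012]
contact_force: [0.8, -0.1, -0.7]
grip_width: 0.0044
gripper_force: 68.4
```

send_rows([
  {"dx":0,"dy":0,"dz":2,"rx":0,"ry":0,"rz":0},
  {"dx":-5,"dy":0,"dz":13,"rx":0,"ry":0,"rz":0},
  {"dx":-10,"dy":0,"dz":24,"rx":0,"ry":0,"rz":0},
  {"dx":-15,"dy":0,"dz":35,"rx":0,"ry":0,"rz":0},
  {"dx":-20,"dy":0,"dz":47,"rx":0,"ry":0,"rz":0},
])

```text
clock: 16.25
tcp_pos: [0.5996, 0.0212, 0.1351]
orientation: [-0.063, 2.861, 0.011]
contact_force: [0.0, 0.0, -2.0]
grip_width: 0.0042
gripper_force: 68.5
```

send_rows([
  {"dx":-4,"dy":-10,"dz":25,"rx":0,"ry":0,"rz":0},
  {"dx":-8,"dy":-30,"dz":50,"rx":0,"ry":2,"rz":0},
  {"dx":-12,"dy":-60,"dz":65,"rx":0,"ry":4,"rz":0},
  {"dx":-16,"dy":-90,"dz":75,"rx":0,"ry":6,"rz":0},
  {"dx":-20,"dy":-120,"dz":75,"rx":0,"ry":8,"rz":0},
])

```text
clock: 16.67
tcp_pos: [0.5812, -0.0998, 0.2132]
orientation: [-0.066, 2.997, 0.016]
contact_force: [0.0, 0.1, -1.5]
grip_width: 0.004
gripper_force: 68.5
```

send_rows([
  {"dx":-8,"dy":-38,"dz":0,"rx":0,"ry":2,"rz":0},
  {"dx":-15,"dy":-76,"dz":0,"rx":0,"ry":4,"rz":0},
  {"dx":-23,"dy":-114,"dz":0,"rx":0,"ry":6,"rz":0},
  {"dx":-30,"dy":-152,"dz":0,"rx":0,"ry":8,"rz":0},
  {"dx":-38,"dy":-190,"dz":0,"rx":0,"ry":9,"rz":0},
])

```text
clock: 17.08
tcp_pos: [0.5421, -0.2902, 0.2103]
orientation: [0.066, -3.124, -0.023]
contact_force: [1.0, 0.1, -1.6]
grip_width: 0.0043
gripper_force: 68.5
```

send_rows([
  {"dx":-8,"dy":-33,"dz":0,"rx":0,"ry":2,"rz":0},
  {"dx":-16,"dy":-66,"dz":-10,"rx":0,"ry":4,"rz":0},
  {"dx":-25,"dy":-100,"dz":-20,"rx":0,"ry":6,"rz":0},
  {"dx":-39,"dy":-130,"dz":-30,"rx":0,"ry":8,"rz":0},
  {"dx":-39,"dy":-130,"dz":-45,"rx":0,"ry":8,"rz":0},
])

```text
clock: 17.5
tcp_pos: [0.4996, -0.4273, 0.1649]
orientation: [0.047, -2.983, -0.019]
contact_force: [-0.5, -0.8, -2.2]
grip_width: 0.0043
gripper_force: 68.5
```

Run:
```python
from ik import *
log(); o=r.get_obs(); print(o["joints"].round(2),o["grip_width"],o["contact_force"],o["clock"])
to(np.array([.5065,-.452,.052])+.036*lat,tilt(-9,psi),"tray")
```

```text
[ 0.83  0.62 -0.39  1.54  0.31  1.18  1.96] 0.0042999352291452405 [-0.53808929 -0.84021924 -2.17463729] 17.5
tray d [   5.3   11.3 -112.9] rv [-0.85 -0.1   0.81] |d| 114.0 |rv| 1.2
```

send_rows([
  {"dx":2,"dy":4,"dz":-30,"rx":0,"ry":0,"rz":0},
  {"dx":5,"dy":9,"dz":-60,"rx":0,"ry":0,"rz":0},
  {"dx":5,"dy":11,"dz":-90,"rx":0,"ry":0,"rz":0},
  {"dx":5,"dy":11,"dz":-105,"rx":0,"ry":0,"rz":0},
  {"dx":5,"dy":11,"dz":-113,"rx":0,"ry":0,"rz":0},
])

```text
clock: 17.92
tcp_pos: [0.5071, -0.407, 0.0493]
orientation: [0.062, -2.982, -0.029]
contact_force: [0.1, -0.1, -1.5]
grip_width: 0.0044
gripper_force: 68.5
```

send_rows([
  {"dx":0,"dy":0,"dz":0,"rx":0,"ry":0,"rz":0},
  {"dx":0,"dy":0,"dz":0,"rx":0,"ry":0,"rz":0},
  {"dx":0,"dy":0,"dz":0,"rx":0,"ry":0,"rz":0},
  {"dx":0,"dy":0,"dz":0,"rx":0,"ry":0,"rz":0},
], jaw=22)

```text
clock: 18.25
tcp_pos: [0.5096, -0.4087, 0.0528]
orientation: [0.06, -2.987, -0.023]
contact_force: [-0.6, 0.9, 0.2]
grip_width: 0.0216
gripper_force: 0.0
```

send_rows([
  {"dx":0,"dy":0,"dz":20,"rx":0,"ry":0,"rz":0},
  {"dx":0,"dy":0,"dz":60,"rx":0,"ry":0,"rz":0},
  {"dx":0,"dy":0,"dz":100,"rx":0,"ry":0,"rz":0},
  {"dx":0,"dy":30,"dz":130,"rx":0,"ry":0,"rz":0},
  {"dx":0,"dy":65,"dz":140,"rx":0,"ry":0,"rz":0},
])

```text
clock: 18.67
tcp_pos: [0.5104, -0.3467, 0.1972]
orientation: [0.051, -2.993, -0.016]
contact_force: [1.8, 0.7, 0.0]
grip_width: 0.0216
gripper_force: 0.0
```

send_rows([
  {"dx":0,"dy":39,"dz":6,"rx":0,"ry":0,"rz":0},
  {"dx":0,"dy":78,"dz":12,"rx":0,"ry":0,"rz":0},
  {"dx":0,"dy":117,"dz":18,"rx":0,"ry":0,"rz":0},
  {"dx":0,"dy":156,"dz":24,"rx":0,"ry":0,"rz":0},
  {"dx":0,"dy":195,"dz":24,"rx":0,"ry":0,"rz":0},
])

```text
clock: 19.08
tcp_pos: [0.5093, -0.1462, 0.2174]
orientation: [0.061, -2.988, -0.023]
contact_force: [2.0, 0.1, 0.2]
grip_width: 0.0222
gripper_force: 0.0
```

```bash
cat > plates.py <<'E'
from h import *
HL=lambda m:cv2.convexHull(np.vstack(cv2.findContours(m,0,2)[0]))
def plates(show=True):
    out={}
    for n in("top","side"):
        d=grab(n); hsv=cv2.cvtColor(d["frame"],cv2.COLOR_BGR2HSV).astype(int); H,W=hsv.shape[:2]
        u,v=np.meshgrid(np.arange(W),np.arange(H)); P=depthpts(d,np.c_[u.ravel(),v.ravel()]).reshape(H,W,3)
        w=(hsv[...,1]<75)&(hsv[...,2]>100)&(P[...,0]>.3)&(P[...,0]<.75)&(P[...,1]>.17)&(P[...,1]<.6)&(P[...,2]<.03)
        w=cv2.morphologyEx(w.astype(np.uint8),cv2.MORPH_CLOSE,np.ones((3,3)))
        N,l,s,c=cv2.connectedComponentsWithStats(w)
        for i in range(1,N):
            if s[i,4]<120: continue
            m=(l==i).astype(np.uint8); hl=HL(m)
            fl=cv2.fillPoly(np.zeros_like(m),[hl],1)
            X=onplane(d,hl.reshape(-1,2),(0,0,.006)); c0,sz,an=cv2.minAreaRect((X[:,:2]*1000).astype(np.float32))
            bx=cv2.boxPoints((c0,sz,an)); L=bx[1]-bx[0] if np.linalg.norm(bx[1]-bx[0])>np.linalg.norm(bx[2]-bx[1]) else bx[2]-bx[1]
            # grip: brown points by depth near the plate
            g=(P[...,2]>.02)&(P[...,2]<.045)&(np.hypot(P[...,0]-c0[0]/1e3,P[...,1]-c0[1]/1e3)<.065)&(hsv[...,1]>70)&(hsv[...,2]<130)
            G=P[g]; tp=G[G[:,2]>np.percentile(G[:,2],70)] if len(G)>3 else G
            gc=tp.mean(0) if len(tp) else np.full(3,np.nan); L=L/np.linalg.norm(L)
            if L@(np.array(c0)/1e3-gc[:2])<0: L=-L
            print(n,s[i,4],"c",np.round(c0,1),"size",np.round(sz,1),"yaw",np.degrees(np.arctan2(L[1],L[0])).round(1),"grip",gc.round(4),len(tp), "gripexp",(np.array(c0)/1e3-.029*L).round(4))
plates()
E
python3 tray.py; python3 plates.py
```

```text
top 195 x [0.473 0.553] y [-0.48  -0.403] z [0.008 0.035 0.041]
............................................
............................................
............................................
............................................
............................................
............................................
............................................
.................######.....................
...............###########..................
.............##############.................
............######.....######...............
...........#####.........####...............
...........####...........####..............
..........####.............####.............
..........###..............####.............
.........####...............####............
.........###................####............
.........###.................###............
.........###.................###............
.........###.................###............
.........###.................###............
.........####................###............
.........####...............####............
.
[... 562 characters left out ...]
.....................
............................................
............................................
............................................
............................................
side 489 x [0.47  0.552] y [-0.48  -0.405] z [0.005 0.035 0.037]
top 377 c [512.7 484.6] size [ 66.4 110.3] yaw -12.2 grip [0.4843 0.4877 0.0418] 18 gripexp [0.4844 0.4908]
top 450 c [403.9 292.6] size [ 66.1 111.6] yaw -28.6 grip [0.3767 0.3062 0.0417] 16 gripexp [0.3785 0.3065]
side 227 c [508.7 484.1] size [ 67.1 109.6] yaw -11.2 grip [0.4835 0.4821 0.0342] 11 gripexp [0.4803 0.4897]
side 316 c [400.5 290.8] size [ 70.9 113.8] yaw -28.0 grip [0.3755 0.299  0.0356] 13 gripexp [0.3749 0.3044]
```

```bash
cat >> ik.py <<'E'
PL=[((.5107,.4844),-11.7),((.4020,.2918),-28.3)]
def pick(k,z=.024,b=-29,tl=-15):
    c,yw=PL[k]; y=np.radians(yw); return np.array([c[0]+b/1e3*np.cos(y),c[1]+b/1e3*np.sin(y),z]),tilt(tl,y)
def hang(k,x,h,tl=10): # plate lock-axis offset: x = screw position in plate frame (12 hole, 36 lock), h underside height above the face; gripper TCP 24 above underside at plate x=-29
    return S[k]-(x+29)/1e3*up+(h+.024)*nrm, tilt(tl,psi)
E
python3 - <<'E'
import subprocess
subprocess.run(["python3","kin.py"])
from ik import *
q=r.get_obs()["joints"]; q1=np.array([-.4,.4,-.3,2.1,.3,.6,.4])
for tl in(-15,-10,0):
  for k in(0,1):
    for z in(.024,.15):
        p,T=pick(k,z,tl=tl); x,e,a=ik(p,T,q1); print("pick",k,tl,z,x.round(2),e.round(1),a.round(1))
q0=np.array([.1,.45,-.2,2.07,.15,.45,1.4])
for tl in(10,15):
  for k in(1,2):
    for x_,h in((12,.06),(12,.001),(36,0)):
        p,T=hang(k,x_,h,tl); x,e,a=ik(p,T,q0); print("hang",k,tl,x.round(2),e.round(1),a.round(1))
P,T=pick(1,.13); to(P,T,"above p1"); o=r.get_obs(); print(o["tcp_pos"])
E
```

```text
(np.float64(0.01824939852150628), (-1, -1, -1, -1), array([-0.09178984,  0.28225326,  0.52351123,  0.01947034,  0.46065049,
        0.01602964,  0.00400449,  0.30068237,  1.48196285]))
pick 0 -15 0.024 [-0.52  0.87 -0.43  1.5   0.14  0.99  0.45] 0.0 0.0
pick 0 -15 0.15 [-0.51  0.72 -0.46  1.45  0.08  1.18  0.45] 0.0 0.0
pick 1 -15 0.024 [-0.29  0.61 -0.44  2.07  0.02  0.64  0.39] 0.0 0.0
pick 1 -15 0.15 [-0.28  0.38 -0.43  2.01 -0.1   0.9   0.46] 0.0 0.0
pick 0 -10 0.024 [-0.57  0.83 -0.4   1.54  0.18  0.92  0.39] 0.0 0.0
pick 0 -10 0.15 [-0.55  0.68 -0.43  1.49  0.13  1.11  0.4 ] 0.0 0.0
pick 1 -10 0.024 [-0.37  0.57 -0.38  2.1   0.08  0.59  0.3 ] 0.0 0.0
pick 1 -10 0.15 [-0.34  0.35 -0.4   2.04 -0.03  0.85  0.37] 0.0 0.0
pick 0 0 0.024 [-0.68  0.77 -0.3   1.63  0.3   0.79  0.25] 0.0 0.0
pick 0 0 0.15 [-0.64  0.62 -0.36  1.57  0.25  1.    0.29] 0.0 0.0
pick 1 0 0.024 [-0.6   0.52 -0.22  2.15  0.23  0.5   0.09] 0.0 0.0
pick 1 0 0.15 [-0.49  0.3  -0.34  2.09  0.14  0.78  0.17] 0.0 0.0
hang 1 10 [ 0.13  0.36 -0.22  2.03  0.12  0.58  1.45] 0.0 0.0
hang 1 10 [ 0.09  0.48 -0.19  2.    0.16  0.49  1.41] 0.0 0.0
hang 1 10 [ 0.09  0.47 -0.19  2.06  0.17  0.45  1.41] 0.0 0.0
hang 2 10 [-0.08  0.37 -0.21  2.03  0.18  0.59  1.21] 0.0 0.0
hang 2 10 [-0.13  0.48 -0.15  2.    0.19  0.5   1.2 ] 0.0 0.0
hang 2 10 [-0.14  0.47 -0.14  2.06  0.19  0.45  1.19] 0.0 0.0
hang 1 15 [ 0.14  0.34 -0.23  2.1   0.13  0.46  1.45] 0.0 0.0
hang 1 15 [ 0.09  0.46 -0.18  2.07  0.17  0.37  1.4 ] 0.0 0.0
hang 1 15 [ 0.09  0.45 -0.17  2.12  0.18  0.32  1.4 ] 0.0 0.0
hang 2 15 [-0.11  0.34 -0.17  2.09  0.2   0.46  1.18] 0.0 0.0
hang 2 15 [-0.18  0.46 -0.1   2.07  0.2   0.37  1.18] 0.0 0.0
hang 2 15 [-0.2   0.45 -0.07  2.12  0.2   0.32  1.18] 0.0 0.0
above p1 d [-132.6  452.4  -86.1] rv [  0.31   6.33 -30.63] |d| 479.0 |rv| 31.3
[ 0.50906089 -0.14688732  0.21609249]
```

send_rows([
  {"dx":-10,"dy":38,"dz":0,"rx":0,"ry":0.5,"rz":-2.5},
  {"dx":-20,"dy":76,"dz":0,"rx":0,"ry":1,"rz":-5},
  {"dx":-30,"dy":114,"dz":0,"rx":0,"ry":1.5,"rz":-7.5},
  {"dx":-40,"dy":152,"dz":0,"rx":0,"ry":2,"rz":-10},
  {"dx":-50,"dy":190,"dz":0,"rx":0,"ry":2.6,"rz":-12.5},
], jaw=40)

```text
clock: 19.7
tcp_pos: [0.4586, 0.0418, 0.2152]
orientation: [-0.27, -2.93, -0.052]
contact_force: [0.7, 0.8, -0.4]
grip_width: 0.0399
gripper_force: 0.0
```

send_rows([
  {"dx":-10,"dy":38,"dz":0,"rx":0,"ry":0.5,"rz":-2.5},
  {"dx":-20,"dy":76,"dz":0,"rx":0,"ry":1,"rz":-5},
  {"dx":-30,"dy":114,"dz":0,"rx":0,"ry":1.5,"rz":-7.5},
  {"dx":-40,"dy":152,"dz":0,"rx":0,"ry":2,"rz":-10},
  {"dx":-50,"dy":190,"dz":0,"rx":0,"ry":2.6,"rz":-12.5},
])

```text
clock: 20.12
tcp_pos: [0.4093, 0.2324, 0.2152]
orientation: [-0.582, -2.844, -0.077]
contact_force: [-0.1, -0.5, -0.0]
grip_width: 0.0401
gripper_force: 0.0
```

send_rows([
  {"dx":-8,"dy":20,"dz":-20,"rx":0,"ry":0.3,"rz":-1.5},
  {"dx":-16,"dy":40,"dz":-40,"rx":0,"ry":0.6,"rz":-3},
  {"dx":-24,"dy":60,"dz":-60,"rx":0,"ry":1,"rz":-4.5},
  {"dx":-33,"dy":72,"dz":-86,"rx":0.3,"ry":1.2,"rz":-5.6},
  {"dx":-33,"dy":72,"dz":-86,"rx":0.3,"ry":1.2,"rz":-5.6},
])

```text
clock: 20.53
tcp_pos: [0.3731, 0.3037, 0.1255]
orientation: [-0.706, -2.79, -0.09]
contact_force: [-0.5, -0.0, -1.3]
grip_width: 0.04
gripper_force: 0.0
```

Run:
```python
from ik import *
o=r.get_obs(); print(o["joints"].round(2),o["contact_force"],o["clock"])
P,T=pick(1,.024); to(P,T,"down p1")
import plates
```

```text
[-0.13  0.47 -0.65  2.    0.03  0.85  0.31] [-0.47501069 -0.03939491 -1.32582719] 20.5333
down p1 d [   3.4    1.8 -101.5] rv [ 0.01 -0.52  0.08] |d| 102.0 |rv| 0.5
top 384 c [512.6 483.3] size [ 69.  110.6] yaw -12.2 grip [0.4809 0.4884 0.0419] 17 gripexp [0.4842 0.4895]
side 227 c [508.7 484.1] size [ 67.1 109.6] yaw -11.2 grip [0.4822 0.4834 0.0336] 11 gripexp [0.4803 0.4897]
side 316 c [400.5 290.8] size [ 70.9 113.8] yaw -28.0 grip [0.3778 0.2974 0.0355] 14 gripexp [0.3749 0.3044]
```

send_rows([
  {"dx":2,"dy":1,"dz":-30,"rx":0,"ry":0,"rz":0},
  {"dx":3,"dy":2,"dz":-60,"rx":0,"ry":-0.5,"rz":0},
  {"dx":3.4,"dy":1.8,"dz":-80,"rx":0,"ry":-0.5,"rz":0},
  {"dx":3.4,"dy":1.8,"dz":-94,"rx":0,"ry":-0.5,"rz":0},
  {"dx":3.4,"dy":1.8,"dz":-101,"rx":0,"ry":-0.5,"rz":0},
])

```text
clock: 21.05
tcp_pos: [0.3809, 0.3043, 0.0273]
orientation: [-0.714, -2.802, -0.097]
contact_force: [-0.2, -0.3, -0.2]
grip_width: 0.0401
gripper_force: 0.0
```

send_rows([
  {"dx":0,"dy":0,"dz":0,"rx":0,"ry":0,"rz":0},
  {"dx":0,"dy":0,"dz":0,"rx":0,"ry":0,"rz":0},
])

```text
clock: 21.22
tcp_pos: [0.3805, 0.3057, 0.0288]
orientation: [-0.712, -2.803, -0.1]
contact_force: [0.1, 0.3, 0.0]
grip_width: 0.0397
gripper_force: 0.0
```

Run:
```python
from ik import *
o=r.get_obs(); print(o["contact_force"],o["clock"])
P,T=pick(1,.024); to(P,T,"down p1")
d=grab('side'); cv2.imwrite('pics/i.png',cv2.resize(d['frame'][90:200,140:260],None,fx=4.5,fy=4.5,interpolation=cv2.INTER_CUBIC))
```

```text
[0.08888672 0.31823484 0.04344617] 21.2167
down p1 d [-4.  -0.2 -4.8] rv [-0.14  0.38  0.23] |d| 6.0 |rv| 0.5
```

View pics/i.png

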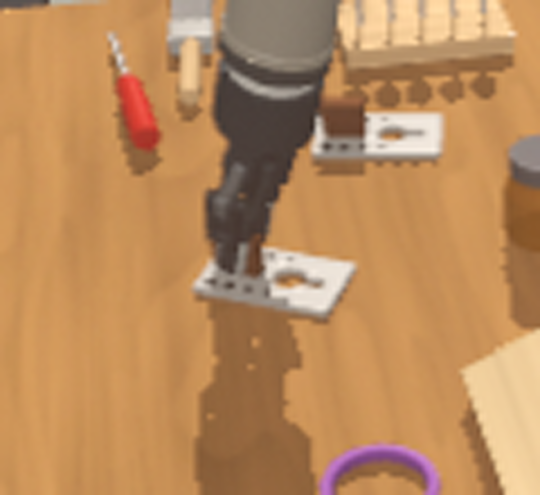

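send_rows([
  {"dx":-2,"dy":0,"dz":-2.5,"rx":0,"ry":0,"rz":0},
  {"dx":-4,"dy":0,"dz":-5,"rx":0,"ry":0.4,"rz":0.2},
  {"dx":-4,"dy":0,"dz":-5,"rx":0,"ry":0.4,"rz":0.2},
])

```text
clock: 21.52
tcp_pos: [0.3747, 0.3059, 0.0229]
orientation: [-0.703, -2.797, -0.095]
contact_force: [0.8, 0.0, 0.6]
grip_width: 0.0404
gripper_force: 0.0
```

send_rows([
  {"dx":0,"dy":0,"dz":0,"rx":0,"ry":0,"rz":0},
  {"dx":0,"dy":0,"dz":0,"rx":0,"ry":0,"rz":0},
  {"dx":0,"dy":0,"dz":0,"rx":0,"ry":0,"rz":0},
  {"dx":0,"dy":0,"dz":0,"rx":0,"ry":0,"rz":0},
  {"dx":0,"dy":0,"dz":0,"rx":0,"ry":0,"rz":0},
], jaw=5, newtons=100)

```text
clock: 21.93
tcp_pos: [0.3752, 0.3064, 0.0232]
orientation: [-0.703, -2.797, -0.096]
contact_force: [0.6, -0.2, 5.6]
grip_width: 0.0143
gripper_force: 98.1
```

Run:
```python
from ik import *
log(); o=r.get_obs(); print(o["tcp_pos"],o["grip_width"],o["contact_force"],o["clock"])
P,T=pick(1,.024); to(P,T,"pick err")
P,T=hang(1,12,.06); print(P); to(P,T,"hover")
```

```text
[0.37518918 0.30641188 0.02322538] 0.014347850253711046 [ 0.623633   -0.22318059  5.64895445] 21.9333
pick err d [ 1.3 -0.9  0.8] rv [-0.15 -0.07 -0.07] |d| 2.0 |rv| 0.2
[ 0.56591339 -0.01793267  0.13420251]
hover d [ 190.7 -324.3  111. ] rv [ -5.75 -24.78  30.26] |d| 392.0 |rv| 39.5
```

send_rows([
  {"dx":0,"dy":0,"dz":10,"rx":0,"ry":0,"rz":0},
  {"dx":0,"dy":0,"dz":30,"rx":0,"ry":0,"rz":0},
  {"dx":0,"dy":0,"dz":60,"rx":0,"ry":0,"rz":0},
  {"dx":5,"dy":-10,"dz":90,"rx":-0.6,"ry":-2.5,"rz":3},
  {"dx":10,"dy":-20,"dz":120,"rx":-1.15,"ry":-4.96,"rz":6.05},
])

```text
clock: 22.35
tcp_pos: [0.3845, 0.2854, 0.1439]
orientation: [-0.564, -2.916, -0.077]
contact_force: [-0.1, -0.0, -1.6]
grip_width: 0.0145
gripper_force: 97.7
```

send_rows([
  {"dx":16,"dy":-30,"dz":8,"rx":-0.46,"ry":-2,"rz":2.4},
  {"dx":32,"dy":-60,"dz":16,"rx":-0.92,"ry":-4,"rz":4.8},
  {"dx":48,"dy":-90,"dz":24,"rx":-1.38,"ry":-6,"rz":7.2},
  {"dx":64,"dy":-120,"dz":32,"rx":-1.84,"ry":-8,"rz":9.6},
  {"dx":80,"dy":-150,"dz":40,"rx":-2.3,"ry":-9.9,"rz":12.1},
])

```text
clock: 22.77
tcp_pos: [0.4647, 0.1343, 0.1834]
orientation: [0.263, 3.127, 0.042]
contact_force: [1.2, 0.6, -1.9]
grip_width: 0.0144
gripper_force: 97.7
```

send_rows([
  {"dx":16,"dy":-30,"dz":0,"rx":-0.46,"ry":-2,"rz":2.4},
  {"dx":32,"dy":-60,"dz":0,"rx":-0.92,"ry":-4,"rz":4.8},
  {"dx":48,"dy":-90,"dz":0,"rx":-1.38,"ry":-6,"rz":7.2},
  {"dx":64,"dy":-120,"dz":0,"rx":-1.84,"ry":-8,"rz":9.6},
  {"dx":80,"dy":-150,"dz":0,"rx":-2.3,"ry":-9.9,"rz":12.1},
])

```text
clock: 23.18
tcp_pos: [0.5445, -0.0156, 0.1829]
orientation: [-0.069, 2.966, 0.003]
contact_force: [0.6, 0.2, -2.7]
grip_width: 0.0143
gripper_force: 97.7
```

```bash
cat >> ik.py <<'E'
def grasp_rel(tcp,rv,c,yaw): # plate in tool frame
    Rt=R.from_rotvec(rv).as_matrix(); return Rt.T@(np.r_[c,0]-np.array(tcp)), Rt.T@R.from_euler('z',yaw,degrees=True).as_matrix()
def hang2(k,x,h,rel): # tool pose so that plate x (mm) is over screw k's axis, underside h above the face
    Rp=np.c_[up,lat,nrm]; Rt=Rp@rel[1].T; po=S[k]-x/1e3*up+h*nrm; return po-Rt@rel[0],Rt
REL1=grasp_rel([.37519,.30641,.02323],[-.703,-2.797,-.096],PL[1][0],PL[1][1])
E
python3 - <<'E'
from ik import *
log(); o=r.get_obs(); print(o["tcp_pos"],o["grip_width"],o["contact_force"],o["joints"].round(2),o["clock"])
P,T=hang2(1,12,.045,REL1); print(P); to(P,T,"hover"); print(hang(1,12,.045)[0])
E
```

```text
[ 0.54452218 -0.01555024  0.1828951 ] 0.014294037713869634 [ 0.61101637  0.18318122 -2.74927157] [ 0.4   0.31 -0.58  2.02  0.29  0.7   1.27] 23.1833
[ 0.57117754 -0.0175446   0.11926257]
hover d [ 26.7  -2.  -63.6] rv [0.18 0.15 0.01] |d| 69.0 |rv| 0.2
[ 0.57224639 -0.01765062  0.12060789]
```

send_rows([
  {"dx":9,"dy":-0.7,"dz":-21,"rx":0,"ry":0,"rz":0},
  {"dx":18,"dy":-1.4,"dz":-42,"rx":0,"ry":0,"rz":0},
  {"dx":26.7,"dy":-2,"dz":-63.6,"rx":0.2,"ry":0.2,"rz":0},
  {"dx":26.7,"dy":-2,"dz":-63.6,"rx":0.2,"ry":0.2,"rz":0},
  {"dx":26.7,"dy":-2,"dz":-63.6,"rx":0.2,"ry":0.2,"rz":0},
])

```text
clock: 23.6
tcp_pos: [0.5702, -0.016, 0.1182]
orientation: [-0.065, 2.974, 0.01]
contact_force: [-0.1, -0.1, -1.2]
grip_width: 0.014
gripper_force: 97.9
```

```bash
cat > look.py <<'E'
import sys
from ik import *
def look(k,rel,tag,views=("side",)):
    o=r.get_obs(); Rt=R.from_rotvec(o["orientation"]).as_matrix(); po=o["tcp_pos"]+Rt@rel[0]; Rp=Rt@rel[1]
    e=np.array([(po-S[k])@v*1000 for v in(up,lat,nrm)]); print("belief: plate origin rel screw up,lat,nrm",e.round(1),"screw at plate x",(-e[0]).round(1),"F",o["contact_force"].round(1),"w",o["grip_width"].round(4),o["clock"])
    ims=[]
    for n in views:
        d=grab(n); f=cv2.resize(d["frame"],None,fx=4,fy=4,interpolation=cv2.INTER_CUBIC)
        L=lambda X:[tuple(int(t*4+1.5) for t in p) for p in proj(d,X)]
        c=L([po+Rp@np.array(v)/1e3 for v in((55,32,6),(-55,32,6),(-55,-32,6),(55,-32,6),(12,0,6))])
        cv2.polylines(f,[np.array(c[:4])],True,(255,0,255),1); cv2.circle(f,c[4],3,(255,0,255),1)
        s=L([S[k]+.018*nrm])[0]; cv2.circle(f,s,3,(0,0,255),1); x,y=s; ims.append(f[max(y-220,0):y+260,max(0,x-200):x+190])
    h=min(i.shape[0] for i in ims); cv2.imwrite(f"pics/{tag}.png",np.hstack([i[:h] for i in ims]))
E
python3 - <<'E'
from look import *
look(1,REL1,"j",("side","top"))
P,T=hang2(1,12,.045,REL1); to(P,T,"hover");
E
```

```text
Traceback (most recent call last):
  File "look.py", line 5, in look
    e=np.array([(po-S[k])@v*1000 for v in(up,lat,nrm)]); print("belief: plate origin rel screw up,lat,nrm",e.round(1),"screw at plate x",(-e[0]).round(1),"F",o["contact_force"].round(1),"w",o["grip_width"].round(4),o["clock"])
                                                                                                                                                                                              ^^^^^^^^^^^^^^^^^^^^^
AttributeError: 'float' object has no attribute 'round'
```

```bash
sed -i 's/o\["grip_width"\].round(4)/round(o["grip_width"],4)/' look.py
python3 - <<'E'
from look import *
look(1,REL1,"j",("side","top"))
P,T=hang2(1,12,.045,REL1); to(P,T,"hover");
E
```

```text
belief: plate origin rel screw up,lat,nrm [-13.4   1.6  44.2] screw at plate x 13.4 F [-0.1 -0.1 -1.2] w 0.014 23.6
hover d [-0.2 -1.9 -0.8] rv [-0.1  -0.06  0.11] |d| 2.0 |rv| 0.2
```

View pics/j.png

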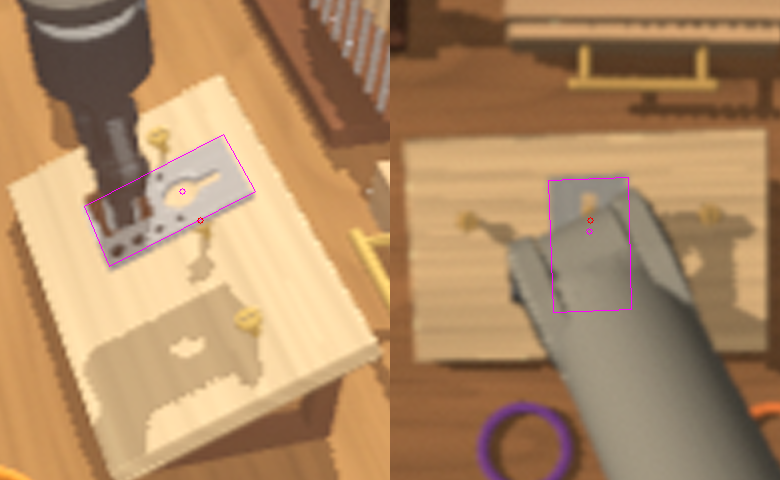

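Run:
```python
from ik import *
px={}
for n in("side","top"):
    d=grab(n); hsv=cv2.cvtColor(cv2.resize(d["frame"],None,fx=4,fy=4,interpolation=cv2.INTER_CUBIC),cv2.COLOR_BGR2HSV).astype(int)
    for k in(0,1,2):
        e=proj(d,[S[k]+.0155*nrm])[0]; u,v=(e*4+1.5).round().astype(int); w=hsv[v-24:v+25,u-24:u+25]
        m=((w[...,1]>118)&(w[...,0]>17)&(w[...,0]<35)).astype(np.uint8)
        N,l,s,c=cv2.connectedComponentsWithStats(m); i=1+np.argmax(s[1:,4]); q=(np.array(c[i])+[u-24,v-24]-1.5)/4
        print(n,k,e.round(2),"obs",q.round(2),s[i].tolist()); px[n,k]=(d,q)
for k in(0,1,2):
    A=[];b=[]
    for n in("side","top"):
        d,q=px[n,k]; v=rays(d,[q])[0]; v/=np.linalg.norm(v); M=np.eye(3)-np.outer(v,v); A.append(M); b.append(M@d["p"])
    X=np.linalg.lstsq(np.vstack(A),np.hstack(b),rcond=None)[0]; D=X-(S[k]+.0155*nrm)
    print(k,X.round(4),"err up,lat,nrm",[(D@v*1000).round(1) for v in(up,lat,nrm)])
```

```text
side 0 [303.08 205.61] obs [302.29 205.66] [7, 11, 26, 29, 533]
side 1 [290.64 181.1 ] obs [291.09 182.78] [17, 23, 16, 18, 171]
side 2 [279.89 159.91] obs [279.82 160.2 ] [13, 14, 20, 25, 327]
top 0 [292.35 163.76] obs [291.79 163.57] [12, 11, 22, 24, 303]
top 1 [262.09 164.83] obs [261.31 162.22] [18, 11, 6, 5, 19]
top 2 [231.79 165.94] obs [231.25 165.12] [12, 12, 21, 19, 283]
0 [ 0.6363 -0.113   0.0877] err up,lat,nrm [np.float64(-0.8), np.float64(1.9), np.float64(-1.6)]
1 [ 0.6389 -0.0118  0.0801] err up,lat,nrm [np.float64(2.5), np.float64(2.9), np.float64(-11.5)]
2 [0.6295 0.0871 0.0867] err up,lat,nrm [np.float64(0.7), np.float64(2.1), np.float64(-3.4)]
```

```bash
sed -i 's/^S1=.*/S1=np.array([.6389,-.0132,.0745])/' plan.py; echo ok
```

```text
ok
```

send_rows([
  {"dx":5,"dy":0.2,"dz":-7,"rx":0,"ry":0,"rz":0},
  {"dx":8,"dy":0.4,"dz":-14,"rx":0,"ry":0,"rz":0},
  {"dx":10.6,"dy":0.5,"dz":-19.3,"rx":0,"ry":0,"rz":0},
  {"dx":10.6,"dy":0.5,"dz":-19.3,"rx":0,"ry":0,"rz":0},
])

```text
clock: 24.13
tcp_pos: [0.5819, -0.0155, 0.0985]
orientation: [-0.065, 2.972, 0.01]
contact_force: [0.0, -0.4, -3.0]
grip_width: 0.0149
gripper_force: 97.9
```

Run:
```python
from look import *
look(1,REL1,"k",("side",))
for h in(.022,.009,.001): P,T=hang2(1,12,h,REL1); to(P,T,f"h{h}")
```

```text
belief: plate origin rel screw up,lat,nrm [-11.1  -0.   22.5] screw at plate x 11.1 F [ 0.  -0.4 -3. ] w 0.0149 24.1333
h0.022 d [-0.5 -0.2 -1.3] rv [-0.11 -0.18  0.13] |d| 1.0 |rv| 0.2
h0.009 d [  4.9   0.1 -13.1] rv [-0.11 -0.18  0.13] |d| 14.0 |rv| 0.2
h0.001 d [  8.3   0.2 -20.4] rv [-0.11 -0.18  0.13] |d| 22.0 |rv| 0.2
```

View pics/k.png

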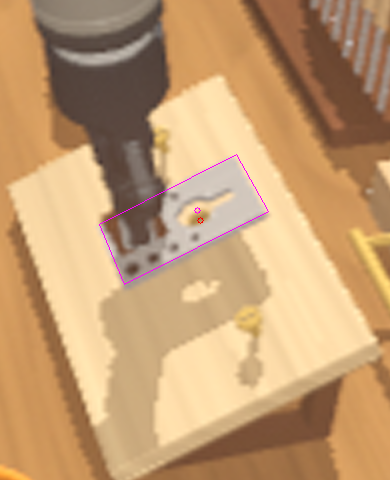

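send_rows([
  {"dx":1,"dy":0,"dz":-4,"rx":0,"ry":0,"rz":0},
  {"dx":2.5,"dy":0,"dz":-7.5,"rx":0,"ry":0,"rz":0},
  {"dx":4,"dy":0,"dz":-11,"rx":0,"ry":0,"rz":0},
  {"dx":4,"dy":0,"dz":-11,"rx":0,"ry":0,"rz":0},
])

```text
clock: 24.52
tcp_pos: [0.5861, -0.0156, 0.0881]
orientation: [-0.065, 2.971, 0.01]
contact_force: [0.0, -0.8, -2.8]
grip_width: 0.0143
gripper_force: 97.9
```

Run:
```python
from look import *
look(1,REL1,"l",("side",))
for h in(.009,.001): P,T=hang2(1,12,h,REL1); to(P,T,f"h{h}")
```

```text
belief: plate origin rel screw up,lat,nrm [-11.7  -0.2  11.4] screw at plate x 11.7 F [ 0.  -0.8 -2.8] w 0.0143 24.5167
h0.009 d [ 0.7  0.2 -2.6] rv [-0.1  -0.12  0.14] |d| 3.0 |rv| 0.2
h0.001 d [ 4.1  0.3 -9.8] rv [-0.1  -0.12  0.14] |d| 11.0 |rv| 0.2
```

send_rows([
  {"dx":1,"dy":0.1,"dz":-2.5,"rx":0,"ry":0,"rz":0},
  {"dx":2,"dy":0.2,"dz":-5,"rx":0,"ry":0,"rz":0},
  {"dx":3,"dy":0.3,"dz":-7.5,"rx":0,"ry":0,"rz":0},
  {"dx":3,"dy":0.3,"dz":-7.5,"rx":0,"ry":0,"rz":0},
])

```text
clock: 24.9
tcp_pos: [0.5891, -0.0152, 0.0808]
orientation: [-0.065, 2.971, 0.01]
contact_force: [-0.2, -0.5, -2.5]
grip_width: 0.0145
gripper_force: 97.9
```

Run:
```python
from look import *
look(1,REL1,"l",("side",))
P,T=hang2(1,12,.002,REL1); to(P,T,"h2");P,T=hang2(1,36,.002,REL1); to(P,T,"lock")
```

```text
belief: plate origin rel screw up,lat,nrm [-12.   -0.1   3.5] screw at plate x 12.0 F [-0.2 -0.5 -2.5] w 0.0145 24.9
h2 d [ 0.7 -0.  -1.6] rv [-0.1  -0.11  0.14] |d| 2.0 |rv| 0.2
lock d [-21.   -1.  -11.7] rv [-0.1  -0.11  0.14] |d| 24.0 |rv| 0.2
```

send_rows([
  {"dx":-4,"dy":-0.2,"dz":-2.5,"rx":0,"ry":0,"rz":0},
  {"dx":-8,"dy":-0.4,"dz":-4.5,"rx":0,"ry":0,"rz":0},
  {"dx":-12,"dy":-0.6,"dz":-6.5,"rx":0,"ry":0,"rz":0},
  {"dx":-16,"dy":-0.8,"dz":-8.5,"rx":0,"ry":0,"rz":0},
  {"dx":-19,"dy":-0.9,"dz":-10,"rx":0,"ry":0,"rz":0},
])

```text
clock: 25.37
tcp_pos: [0.5693, -0.0162, 0.071]
orientation: [-0.065, 2.971, 0.01]
contact_force: [-0.3, -0.5, -2.9]
grip_width: 0.0143
gripper_force: 97.9
```

Run:
```python
from look import *
look(1,REL1,"l",("side",))
P,T=hang2(1,36,.001,REL1); to(P,T,"lock")
```

```text
belief: plate origin rel screw up,lat,nrm [-34.2  -0.2   3. ] screw at plate x 34.2 F [-0.3 -0.5 -2.9] w 0.0143 25.3667
lock d [-0.2  0.1 -2.3] rv [-0.08 -0.18  0.14] |d| 2.0 |rv| 0.2
```

send_rows([
  {"dx":-0.8,"dy":0,"dz":-1.5,"rx":0,"ry":0,"rz":0},
  {"dx":-1.8,"dy":0,"dz":-3,"rx":0,"ry":0,"rz":0},
  {"dx":-2.8,"dy":0,"dz":-3.5,"rx":0,"ry":0,"rz":0},
  {"dx":-2.8,"dy":0,"dz":-3.5,"rx":0,"ry":0,"rz":0},
])

```text
clock: 25.75
tcp_pos: [0.5682, -0.0161, 0.0681]
orientation: [-0.065, 2.969, 0.01]
contact_force: [2.2, -0.5, -3.2]
grip_width: 0.0141
gripper_force: 97.9
```

Run:
```python
from look import *
look(1,REL1,"l",("side",))
P,T=hang2(1,36,.001,REL1); to(P,T,"lock")
```

```text
belief: plate origin rel screw up,lat,nrm [-36.3   0.1   0.9] screw at plate x 36.3 F [ 2.2 -0.5 -3.2] w 0.0141 25.75
lock d [ 0.2 -0.1  0.2] rv [-0.12  0.01  0.14] |d| 0.0 |rv| 0.2
```

View pics/l.png

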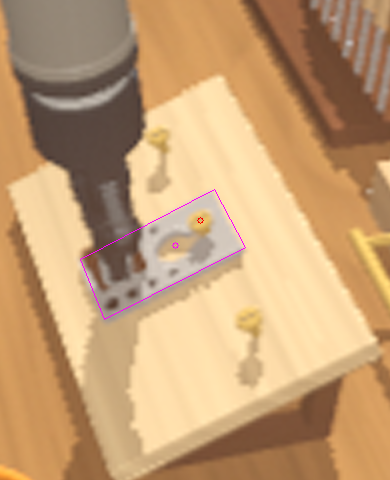

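send_rows([
  {"dx":0,"dy":0,"dz":0,"rx":0,"ry":0,"rz":0},
  {"dx":0,"dy":0,"dz":0,"rx":0,"ry":0,"rz":0},
  {"dx":0,"dy":0,"dz":0,"rx":0,"ry":0,"rz":0},
], jaw=40)

```text
clock: 26.05
tcp_pos: [0.5674, -0.016, 0.068]
orientation: [-0.065, 2.97, 0.01]
contact_force: [0.5, 0.3, 0.1]
grip_width: 0.0403
gripper_force: 0.0
```

send_rows([
  {"dx":-2,"dy":0,"dz":10,"rx":0,"ry":0,"rz":0},
  {"dx":-8,"dy":0,"dz":40,"rx":0,"ry":0,"rz":0},
  {"dx":-16,"dy":0,"dz":80,"rx":0,"ry":0,"rz":0},
  {"dx":-24,"dy":0,"dz":120,"rx":0,"ry":0,"rz":0},
  {"dx":-40,"dy":30,"dz":130,"rx":0,"ry":0,"rz":0},
])

```text
clock: 26.47
tcp_pos: [0.5312, 0.0088, 0.2041]
orientation: [-0.051, 2.962, 0.006]
contact_force: [1.3, 0.1, 0.5]
grip_width: 0.0398
gripper_force: 0.0
```

send_rows([
  {"dx":-10,"dy":38,"dz":0,"rx":0,"ry":5,"rz":-2},
  {"dx":-15,"dy":76,"dz":0,"rx":0,"ry":10,"rz":-4},
  {"dx":-20,"dy":114,"dz":0,"rx":0,"ry":15,"rz":-6},
  {"dx":-25,"dy":152,"dz":0,"rx":0,"ry":20,"rz":-8},
  {"dx":-30,"dy":190,"dz":0,"rx":0,"ry":25,"rz":-10},
])

```text
clock: 26.88
tcp_pos: [0.497, 0.2059, 0.1995]
orientation: [-0.192, -2.867, -0.001]
contact_force: [0.8, -0.1, 0.1]
grip_width: 0.0403
gripper_force: 0.0
```

Run:
```python
from ik import *
import plates
o=r.get_obs(); print(o["tcp_pos"],o["joints"].round(2))
P,T=pick(0,.12); to(P,T,"above p0")
d=grab("side"); hsv=cv2.cvtColor(d["frame"],cv2.COLOR_BGR2HSV).astype(int); m=(hsv[...,1]<50)&(hsv[...,2]>110); m[:150]=0;m[230:]=0;m[:,:255]=0;m[:,325:]=0
N,l,s,c=cv2.connectedComponentsWithStats(m.astype(np.uint8)); i=1+np.argmax(s[1:,4]); hl=plates.HL((l==i).astype(np.uint8)).reshape(-1,2)
X=onplane(d,hl,S[1]+.006*nrm,nrm)-S[1]; Y=np.c_[X@up,X@lat]*1000; print(s[i],cv2.minAreaRect(Y.astype(np.float32)),"expect centre (-36,0)")
```

```text
top 394 c [512.9 484.6] size [ 66.6 110.5] yaw -11.6 grip [0.4847 0.4883 0.0419] 18 gripexp [0.4845 0.4904]
side 205 c [508.7 484.1] size [ 67.1 109.6] yaw -11.2 grip [0.4831 0.4834 0.034 ] 10 gripexp [0.4803 0.4897]
[0.49645015 0.21092236 0.19811448] [ 0.04  0.51 -0.65  1.72  0.15  1.22  0.8 ]
above p0 d [-14.1 279.4 -78.1] rv [ 0.54 -0.53 -4.59] |d| 290.0 |rv| 4.7
[261 174  40  32 387] ((-38.68720245361328, -0.218902587890625), (108.1078109741211, 66.74112701416016), 0.5412920117378235) expect centre (-36,0)
```

send_rows([
  {"dx":-2,"dy":38,"dz":0,"rx":0,"ry":0,"rz":-1},
  {"dx":-4,"dy":76,"dz":0,"rx":0,"ry":0,"rz":-2},
  {"dx":-6,"dy":114,"dz":0,"rx":0.2,"ry":-0.2,"rz":-3},
  {"dx":-8,"dy":152,"dz":0,"rx":0.3,"ry":-0.3,"rz":-4},
  {"dx":-10,"dy":190,"dz":-10,"rx":0.5,"ry":-0.5,"rz":-4.6},
])

```text
clock: 27.45
tcp_pos: [0.4886, 0.3945, 0.1903]
orientation: [-0.308, -2.872, -0.034]
contact_force: [0.9, 0.1, -0.2]
grip_width: 0.0397
gripper_force: 0.0
```

send_rows([
  {"dx":-1,"dy":35,"dz":-15,"rx":0,"ry":0,"rz":0},
  {"dx":-3,"dy":65,"dz":-30,"rx":0,"ry":0,"rz":0},
  {"dx":-4,"dy":89,"dz":-50,"rx":0,"ry":0,"rz":0},
  {"dx":-4,"dy":89,"dz":-68,"rx":0,"ry":0,"rz":0},
  {"dx":-4,"dy":89,"dz":-68,"rx":0,"ry":0,"rz":0},
])

```text
clock: 27.87
tcp_pos: [0.4816, 0.4812, 0.1165]
orientation: [-0.302, -2.866, -0.024]
contact_force: [-0.3, -0.8, -1.8]
grip_width: 0.04
gripper_force: 0.0
```

Run:
```python
from ik import *
import plates
o=r.get_obs(); print(o["tcp_pos"],o["joints"].round(2))
P,T=pick(0,.024); to(P,T,"down p0")
```

```text
side 227 c [508.7 484.1] size [ 67.1 109.6] yaw -11.2 grip [0.4828 0.4803 0.0358] 10 gripexp [0.4803 0.4897]
[0.48421835 0.48077158 0.11997686] [-0.4   0.77 -0.6   1.47  0.2   1.13  0.37]
down p0 d [ -1.9   9.5 -96. ] rv [0.5  0.17 0.45] |d| 96.0 |rv| 0.7
```

send_rows([
  {"dx":-1,"dy":5,"dz":-25,"rx":0,"ry":0,"rz":0},
  {"dx":-2,"dy":9.5,"dz":-50,"rx":0.3,"ry":0.2,"rz":0.4},
  {"dx":-2,"dy":9.5,"dz":-70,"rx":0.5,"ry":0.2,"rz":0.4},
  {"dx":-2,"dy":9.5,"dz":-70,"rx":0.5,"ry":0.2,"rz":0.4},
])

```text
clock: 28.3
tcp_pos: [0.4817, 0.4888, 0.0475]
orientation: [-0.296, -2.863, -0.035]
contact_force: [-1.1, -1.0, -1.0]
grip_width: 0.0402
gripper_force: 0.0
```

Run:
```python
from ik import *
P,T=pick(0,.024); to(P,T,"down p0")
```

```text
down p0 d [  0.6   1.5 -23.5] rv [ 0.14 -0.16  0.08] |d| 24.0 |rv| 0.2
```

send_rows([
  {"dx":0,"dy":1,"dz":-10,"rx":0,"ry":0,"rz":0},
  {"dx":0.5,"dy":1.5,"dz":-18,"rx":0,"ry":0,"rz":0},
  {"dx":0.5,"dy":1.5,"dz":-23,"rx":0,"ry":0,"rz":0},
  {"dx":0.5,"dy":1.5,"dz":-23,"rx":0,"ry":0,"rz":0},
])

```text
clock: 28.63
tcp_pos: [0.4821, 0.4934, 0.0267]
orientation: [-0.293, -2.865, -0.041]
contact_force: [0.3, -0.5, -0.1]
grip_width: 0.0396
gripper_force: 0.0
```

Run:
```python
from ik import *
P,T=pick(0,.024); to(P,T,"down p0")
```

```text
down p0 d [ 0.2 -3.1 -2.7] rv [-0.08 -0.04 -0.  ] |d| 4.0 |rv| 0.1
```

send_rows([
  {"dx":0,"dy":-3,"dz":-2.5,"rx":0,"ry":0,"rz":0},
  {"dx":0,"dy":-3,"dz":-2.5,"rx":0,"ry":0,"rz":0},
])

```text
clock: 28.8
tcp_pos: [0.4822, 0.4904, 0.0245]
orientation: [-0.293, -2.865, -0.041]
contact_force: [-0.3, -0.4, 0.2]
grip_width: 0.04
gripper_force: 0.0
```

send_rows([
  {"dx":0,"dy":0,"dz":0,"rx":0,"ry":0,"rz":0},
  {"dx":0,"dy":0,"dz":0,"rx":0,"ry":0,"rz":0},
  {"dx":0,"dy":0,"dz":0,"rx":0,"ry":0,"rz":0},
  {"dx":0,"dy":0,"dz":0,"rx":0,"ry":0,"rz":0},
  {"dx":0,"dy":0,"dz":0,"rx":0,"ry":0,"rz":0},
], jaw=5, newtons=100)

```text
clock: 29.22
tcp_pos: [0.4823, 0.4913, 0.025]
orientation: [-0.293, -2.866, -0.042]
contact_force: [0.4, -0.3, 5.4]
grip_width: 0.0142
gripper_force: 98.5
```

Run:
```python
from ik import *
import plates
o=r.get_obs(); print(o["tcp_pos"].tolist(),o["orientation"].tolist(),o["grip_width"],o["contact_force"])
rel=grasp_rel(o["tcp_pos"],o["orientation"],PL[0][0],PL[0][1]); print(rel[0]*1000)
P,T=hang2(2,12,.06,rel); to(P,T,"hover")
```

```text
side 268 c [510.1 483.9] size [ 67.1 112.4] yaw -11.2 grip [0.4971 0.4814 0.0375] 3 gripexp [0.4817 0.4895]
[0.4822692386854834, 0.4912785118148785, 0.02505374625127219] [-0.29283563389669653, -2.8656789336574113, -0.04234089718997738] 0.014201984407237554 [ 0.64091206 -1.38442013  5.66516096]
[-34.73079215  -1.03984947  16.61334117]
hover d [  78.9 -406.9  109.1] rv [ -2.   -24.98  14.02] |d| 429.0 |rv| 28.7
```

send_rows([
  {"dx":0,"dy":0,"dz":10,"rx":0,"ry":0,"rz":0},
  {"dx":0,"dy":0,"dz":40,"rx":0,"ry":0,"rz":0},
  {"dx":0,"dy":0,"dz":75,"rx":0,"ry":0,"rz":0},
  {"dx":0,"dy":0,"dz":110,"rx":0,"ry":0,"rz":0},
  {"dx":0,"dy":-20,"dz":145,"rx":0,"ry":0,"rz":0},
])

```text
clock: 29.73
tcp_pos: [0.4791, 0.4742, 0.1708]
orientation: [-0.286, -2.863, -0.044]
contact_force: [-0.1, 0.9, -1.9]
grip_width: 0.0144
gripper_force: 98.2
```

send_rows([
  {"dx":2,"dy":-38,"dz":2,"rx":-0.16,"ry":-2,"rz":1.1},
  {"dx":4,"dy":-76,"dz":4,"rx":-0.32,"ry":-4,"rz":2.2},
  {"dx":8,"dy":-114,"dz":6,"rx":-0.48,"ry":-6,"rz":3.4},
  {"dx":12,"dy":-152,"dz":8,"rx":-0.64,"ry":-8,"rz":4.5},
  {"dx":16,"dy":-190,"dz":10,"rx":-0.8,"ry":-10,"rz":5.6},
])

```text
clock: 30.15
tcp_pos: [0.497, 0.2785, 0.179]
orientation: [-0.157, -3.05, -0.027]
contact_force: [2.3, -0.5, -3.0]
grip_width: 0.0144
gripper_force: 98.2
```

send_rows([
  {"dx":6,"dy":-38,"dz":0,"rx":-0.2,"ry":-2.5,"rz":1.4},
  {"dx":12,"dy":-76,"dz":0,"rx":-0.4,"ry":-5,"rz":2.8},
  {"dx":20,"dy":-114,"dz":0,"rx":-0.6,"ry":-7.5,"rz":4.2},
  {"dx":28,"dy":-152,"dz":0,"rx":-0.8,"ry":-10,"rz":5.6},
  {"dx":36,"dy":-185,"dz":0,"rx":-1.2,"ry":-15,"rz":8.4},
])

```text
clock: 30.57
tcp_pos: [0.5343, 0.0927, 0.1792]
orientation: [-0.065, 2.966, 0.006]
contact_force: [0.8, 0.2, -2.8]
grip_width: 0.0141
gripper_force: 98.2
```

```bash
cat >> ik.py <<'E'
REL0=grasp_rel([.48227,.49128,.02505],[-.29284,-2.86568,-.04234],PL[0][0],PL[0][1]); REL0[0][1]=0
E
python3 - <<'E'
from ik import *
o=r.get_obs(); print(o["tcp_pos"],o["grip_width"],o["contact_force"],o["joints"].round(2),o["clock"])
P,T=hang2(2,12,.045,REL0); to(P,T,"hover")
E
```

```text
[0.53432929 0.09266505 0.17922141] 0.014056437369913173 [ 0.79942256  0.18953141 -2.75931486] [ 0.2   0.31 -0.61  2.03  0.36  0.71  0.99] 30.5667
hover d [ 33.2  -9.  -58.7] rv [0.12 0.05 0.11] |d| 68.0 |rv| 0.2
```

send_rows([
  {"dx":11,"dy":-4,"dz":-18,"rx":0,"ry":0,"rz":0},
  {"dx":22,"dy":-9,"dz":-38,"rx":0,"ry":0,"rz":0},
  {"dx":33.2,"dy":-9,"dz":-58.7,"rx":0.1,"ry":0,"rz":0.1},
  {"dx":33.2,"dy":-9,"dz":-58.7,"rx":0.1,"ry":0,"rz":0.1},
  {"dx":33.2,"dy":-9,"dz":-58.7,"rx":0.1,"ry":0,"rz":0.1},
])

```text
clock: 30.98
tcp_pos: [0.5656, 0.0867, 0.1193]
orientation: [-0.069, 2.971, 0.01]
contact_force: [-0.4, 0.3, -2.3]
grip_width: 0.0139
gripper_force: 98.4
```

Run:
```python
from look import *
look(2,REL0,"m",("side","top"))
P,T=hang2(2,12,.022,REL0); to(P,T,"h22")
d=grab("side"); hsv=cv2.cvtColor(d["frame"],cv2.COLOR_BGR2HSV).astype(int); m=(hsv[...,1]<50)&(hsv[...,2]>110); m[:115]=0;m[176:]=0;m[:,240:]*=True;m[:,:235]=0;m[:,310:]=0
N,l,s,c=cv2.connectedComponentsWithStats(m.astype(np.uint8)); i=1+np.argmax(s[1:,4])
hl=cv2.convexHull(np.vstack(cv2.findContours((l==i).astype(np.uint8),0,2)[0])).reshape(-1,2)
X=onplane(d,hl,S[2]+.051*nrm,nrm)-S[2]; print(s[i],cv2.minAreaRect((np.c_[X@up,X@lat]*1000).astype(np.float32)))
```

```text
belief: plate origin rel screw up,lat,nrm [-14.3   3.1  44.5] screw at plate x 14.3 F [-0.4  0.3 -2.3] w 0.0139 30.9833
h22 d [ 10.8  -3.5 -21.5] rv [-0.06 -0.04 -0.12] |d| 24.0 |rv| 0.1
[253 139  38  30 377] ((-13.499786376953125, 3.4982833862304688), (107.6026611328125, 67.76962280273438), 0.31330734491348267)
```

View pics/m.png

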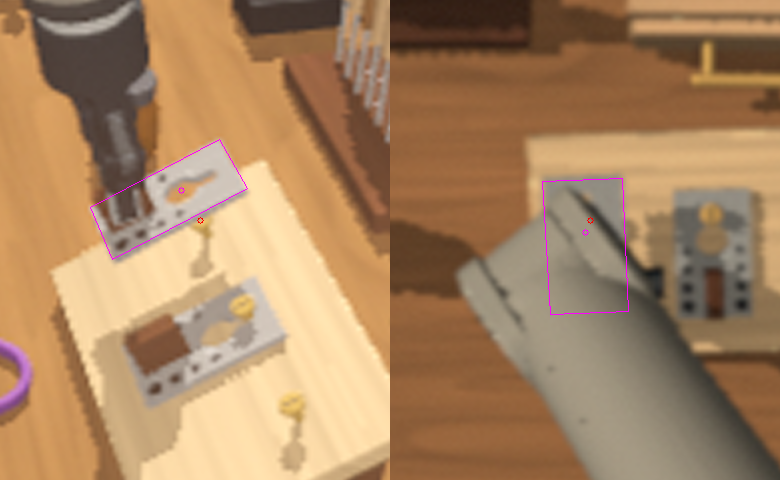

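send_rows([
  {"dx":3,"dy":-2,"dz":-5,"rx":0,"ry":0,"rz":0},
  {"dx":7,"dy":-3.5,"dz":-14,"rx":0,"ry":0,"rz":0},
  {"dx":10.8,"dy":-3.5,"dz":-21.5,"rx":0,"ry":0,"rz":0},
  {"dx":10.8,"dy":-3.5,"dz":-21.5,"rx":0,"ry":0,"rz":0},
])

```text
clock: 31.47
tcp_pos: [0.5777, 0.0827, 0.0974]
orientation: [-0.068, 2.969, 0.01]
contact_force: [-0.6, -0.4, -3.6]
grip_width: 0.0139
gripper_force: 98.4
```

Run:
```python
from look import *
look(2,REL0,"n")
P,T=hang2(2,12,.011,REL0); to(P,T,"h11")
```

```text
belief: plate origin rel screw up,lat,nrm [-12.7  -1.4  19.7] screw at plate x 12.7 F [-0.6 -0.4 -3.6] w 0.0139 31.4667
h11 d [ 4.4  1.3 -8.1] rv [-0.03 -0.13 -0.04] |d| 9.0 |rv| 0.1
```

send_rows([
  {"dx":0.5,"dy":1.2,"dz":0.3,"rx":0,"ry":0,"rz":0},
  {"dx":1.5,"dy":1.3,"dz":-3,"rx":0,"ry":0,"rz":0},
  {"dx":3,"dy":1.3,"dz":-6,"rx":0,"ry":0,"rz":0},
  {"dx":4,"dy":1.3,"dz":-8,"rx":0,"ry":0,"rz":0},
  {"dx":4,"dy":1.3,"dz":-8,"rx":0,"ry":0,"rz":0},
])

```text
clock: 31.93
tcp_pos: [0.5818, 0.0846, 0.0906]
orientation: [-0.069, 2.968, 0.011]
contact_force: [-0.6, -0.3, -2.8]
grip_width: 0.0141
gripper_force: 98.4
```

Run:
```python
from look import *
look(2,REL0,"n")
P,T=hang2(2,12,.003,REL0); to(P,T,"h3")
```

```text
belief: plate origin rel screw up,lat,nrm [-11.7   0.4  11.8] screw at plate x 11.7 F [-0.6 -0.3 -2.8] w 0.0141 31.9333
h3 d [ 3.5 -0.2 -8.4] rv [-0.05 -0.04 -0.06] |d| 9.0 |rv| 0.1
```

send_rows([
  {"dx":1,"dy":0,"dz":-2.5,"rx":0,"ry":0,"rz":0},
  {"dx":2,"dy":-0.2,"dz":-5,"rx":0,"ry":0,"rz":0},
  {"dx":3.3,"dy":-0.2,"dz":-8,"rx":0,"ry":0,"rz":0},
  {"dx":3.3,"dy":-0.2,"dz":-8,"rx":0,"ry":0,"rz":0},
])

```text
clock: 32.32
tcp_pos: [0.5851, 0.0843, 0.0825]
orientation: [-0.069, 2.968, 0.011]
contact_force: [-0.5, -0.3, -3.7]
grip_width: 0.0142
gripper_force: 98.4
```

Run:
```python
from look import *
look(2,REL0,"n")
P,T=hang2(2,34,.003,REL0); to(P,T,"pull")
```

```text
belief: plate origin rel screw up,lat,nrm [-12.2  -0.1   3. ] screw at plate x 12.2 F [-0.5 -0.3 -3.7] w 0.0142 32.3167
pull d [-19.7  -0.8  -9.5] rv [-0.05 -0.06 -0.06] |d| 22.0 |rv| 0.1
```

send_rows([
  {"dx":-4,"dy":-0.2,"dz":-2,"rx":0,"ry":0,"rz":0},
  {"dx":-8,"dy":-0.3,"dz":-4,"rx":0,"ry":0,"rz":0},
  {"dx":-12,"dy":-0.5,"dz":-6,"rx":0,"ry":0,"rz":0},
  {"dx":-16,"dy":-0.6,"dz":-8,"rx":0,"ry":0,"rz":0},
  {"dx":-19.7,"dy":-0.8,"dz":-9.7,"rx":0,"ry":0,"rz":0},
])

```text
clock: 32.78
tcp_pos: [0.5647, 0.0836, 0.0732]
orientation: [-0.069, 2.967, 0.011]
contact_force: [-0.1, -0.2, -3.1]
grip_width: 0.0142
gripper_force: 98.4
```

Run:
```python
from look import *
look(2,REL0,"n")
P,T=hang2(2,36.5,.001,REL0); to(P,T,"lock")
```

```text
belief: plate origin rel screw up,lat,nrm [-34.6   0.1   3.2] screw at plate x 34.6 F [-0.1 -0.2 -3.1] w 0.0142 32.7833
lock d [ 0.2 -0.  -2.4] rv [-0.02 -0.11 -0.08] |d| 2.0 |rv| 0.1
```

send_rows([
  {"dx":-0.5,"dy":0,"dz":-1.5,"rx":0,"ry":0,"rz":0},
  {"dx":-1.2,"dy":0,"dz":-3,"rx":0,"ry":0,"rz":0},
  {"dx":-2,"dy":0,"dz":-3.5,"rx":0,"ry":0,"rz":0},
  {"dx":-2,"dy":0,"dz":-3.5,"rx":0,"ry":0,"rz":0},
])

```text
clock: 33.17
tcp_pos: [0.5637, 0.0837, 0.0699]
orientation: [-0.069, 2.967, 0.011]
contact_force: [0.6, -0.5, -3.0]
grip_width: 0.0144
gripper_force: 98.4
```

Run:
```python
from look import *
look(2,REL0,"n")
```

```text
belief: plate origin rel screw up,lat,nrm [-36.9   0.3   0.7] screw at plate x 36.9 F [ 0.6 -0.5 -3. ] w 0.0144 33.1667
```

Release, withdraw, and check both plates numerically.

send_rows([
  {"dx":0,"dy":0,"dz":0,"rx":0,"ry":0,"rz":0},
  {"dx":0,"dy":0,"dz":0,"rx":0,"ry":0,"rz":0},
  {"dx":0,"dy":0,"dz":0,"rx":0,"ry":0,"rz":0},
], jaw=40)

```text
clock: 33.47
tcp_pos: [0.5642, 0.0839, 0.0705]
orientation: [-0.069, 2.966, 0.011]
contact_force: [-1.1, -0.6, -0.2]
grip_width: 0.0399
gripper_force: 0.0
```

send_rows([
  {"dx":-2,"dy":0,"dz":10,"rx":0,"ry":0,"rz":0},
  {"dx":-8,"dy":0,"dz":40,"rx":0,"ry":0,"rz":0},
  {"dx":-16,"dy":0,"dz":80,"rx":0,"ry":0,"rz":0},
  {"dx":-24,"dy":0,"dz":120,"rx":0,"ry":0,"rz":0},
  {"dx":-40,"dy":30,"dz":130,"rx":0,"ry":0,"rz":0},
])

```text
clock: 33.88
tcp_pos: [0.5276, 0.1088, 0.2062]
orientation: [-0.055, 2.959, 0.008]
contact_force: [0.4, 0.8, -0.6]
grip_width: 0.0401
gripper_force: 0.0
```

send_rows([
  {"dx":-10,"dy":38,"dz":0,"rx":0,"ry":0,"rz":0},
  {"dx":-15,"dy":76,"dz":0,"rx":0,"ry":0,"rz":0},
  {"dx":-20,"dy":114,"dz":0,"rx":0,"ry":0,"rz":0},
  {"dx":-25,"dy":152,"dz":0,"rx":0,"ry":0,"rz":0},
  {"dx":-30,"dy":190,"dz":0,"rx":0,"ry":0,"rz":0},
])

```text
clock: 34.3
tcp_pos: [0.493, 0.3054, 0.2012]
orientation: [-0.069, 2.966, 0.011]
contact_force: [-0.1, -0.2, 0.7]
grip_width: 0.0399
gripper_force: 0.0
```

```bash
python3 - <<'E'
from ik import *
for n in("side","top"):
  d=grab(n); hsv=cv2.cvtColor(d["frame"],cv2.COLOR_BGR2HSV).astype(int)
  for k in(1,2):
    box=proj(d,[S[k]+(-.036+a*.062)*up+b*.042*lat+.006*nrm for a,b in((1,1),(1,-1),(-1,-1),(-1,1))]).astype(np.int32)
    roi=cv2.fillPoly(np.zeros(hsv.shape[:2],np.uint8),[box],1)
    m=((hsv[...,1]<60)&(hsv[...,2]>90)&(roi>0)).astype(np.uint8); N,l,s,c=cv2.connectedComponentsWithStats(m); i=1+np.argmax(s[1:,4])
    hl=cv2.convexHull(np.vstack(cv2.findContours((l==i).astype(np.uint8),0,2)[0])).reshape(-1,2)
    X=onplane(d,hl,S[k]+.006*nrm,nrm)-S[k]; print(n,k,s[i,4],cv2.minAreaRect((np.c_[X@up,X@lat]*1000).astype(np.float32)))
    ys,xs=np.nonzero(l==i); P=depthpts(d,np.c_[xs,ys])-S[k]; h=P@nrm; u=P@up; print("  height top/bottom end mm",np.median(h[u>0])*1e3,np.median(h[u<-.04])*1e3)
E
python3 tray.py | grep -v "\.\.\."; python3 plates.py
```

```text
side 1 446 ((-37.88643264770508, -1.1198844909667969), (109.67388916015625, 68.47091674804688), 0.5931219458580017)
  height top/bottom end mm 7.773967145039241 7.608581314441088
side 2 377 ((-37.55582046508789, -1.5503463745117188), (109.73265838623047, 69.65519714355469), 0.20141786336898804)
  height top/bottom end mm 7.305442510966671 7.523726572598168
top 1 412 ((-36.092376708984375, -0.5550422668457031), (60.7652702331543, 106.88704681396484), 87.8978500366211)
  height top/bottom end mm 7.148723270510088 6.46792644152154
top 2 390 ((-35.74916076660156, 0.10340499877929688), (60.22535705566406, 107.32574462890625), 87.43894958496094)
  height top/bottom end mm 6.9267596537110725 6.884018664284651
top 221 x [0.465 0.553] y [-0.481 -0.403] z [0.007 0.034 0.04 ]
side 568 x [0.461 0.552] y [-0.481 -0.404] z [0.005 0.035 0.037]
```

```bash
python3 -c "
from bench import r
print(r.hand_in())"
```

```text
the job is handed in; nothing more can be done
None
```

The job is handed in: all three bangles are stacked in the tray and both plates found on the bench hang locked on the middle and left screws (camera checks agreed; the judge's verdict was not shown to me).

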